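# Check a wooden frame for square with two slide rules and true it up

## Robot

A 6-joint arm with a two-finger parallel gripper is mounted at the origin on a cart in front of the work surface, level with it; the furniture and walls round the work are solid. World frame = base frame: x ahead of the robot, y to its left, z up, the work surface at z = 0. Lengths are in mm, angles in rad, forces in N, time in s.
With the tool pointing down it reaches from about 350 to 975 mm from the base axis. Payload 7.1 kg.
Tool frame: the origin (TCP) lies between the finger pads; the fingertips stand 14 mm ahead of it and the grasp point (between the pads) lies 5 mm behind it; z points along the fingers, y is the direction in which the jaws open and shut (so a half turn about z gives the same grasp; the last joint's range is limited). The gripper opens to 88 mm and grips with 3 to 60 N. Pads are 20 mm wide; open, the fingers measure 115 mm over their backs; the gripper's body (75 mm by 178 mm) begins 61 mm behind the grasp point.
Start: joints at [1.33, 0.423, 1.63, -0, 1.089, -0.019], TCP at [137.46, 609.68, 236.675] pointing down, gripper open.
Joint ranges: [-3, 3], [-0.9, 2.11], [0.09, 2.58], [-1.31, 4.45], [0.11, 2.69], [-2.54, 2.54]. Speed limits (rad/s): [2.39, 2.39, 3.01, 3.14, 3.14, 3.14].

## Interface

Orientations are given as a rotation vector (axis times angle).
In Python, from workcell import get_obs, get_image, calibration, close_job, regions_of, place_of gives the robot as it stands.
- The arm moves only by the tool move_arm, never from a script. Its argument "deltas" is a list of rows, each a list of 5 numbers: the closure in counts, from 0 (fully open) to 255 (shut), then the shift along the tool's x, y, z in m, then the turn about the tool's z in rad. In form: [[grip, x, y, z, roll], ...]. A call has 1 to 5 rows; each row is the pose to reach, as a shift and turn from the pose commanded when the call began, along the tool's axes at that moment; what a row does not reach only later rows make up. A row lasts 1/12 s, in which the tool goes at most 41.7 mm and 7.16 degrees, less where a joint would pass 70% of its speed; a pose out of reach is approached as far as the arm can. A call with a gripper value outside its range is refused whole. The fingers move at their own pace and stop on an object; the grip force is fixed at half the most. Time passes only in rows, so rows that repeat a pose let the fingers close. It gives the time, the measured TCP pose, the force and the opening at its end, in the units of the state.
- get_obs(): the state, without advancing time (a new reading comes with each control period).
- get_image(name): name is "side" or "top" or "wrist"; returns the picture (400x640x3 uint8, blue, green, red); there is no depth.
- calibration(name): a dict with "intrinsics" (3x3 intrinsics, pixels), "distortion" ([k1, k2, p1, p2, k3] as OpenCV has them; the pictures are not rectified), "world_to_cam" (4x4, takes a point from world to camera coordinates); the wrist camera has in their place "hand_eye" (4x4, takes a point from camera to tool coordinates, whose origin is the TCP and whose axes are the flange's). Camera axes: x right, y down, z forward; pixel columns grow to the right and rows downward; lengths in mm; the calibration is good to about 2 mm. A picture is of the moment at which its call begins: read the wrist's pose just before it. calibration takes no time and is no camera call.
- close_job(): hands the job in, once; it reports no verdict.
Trained networks look in the newest picture that a camera, given by its name, has taken for a name from the list of things; names that differ only in an ending like _2 or _b are one class to them, and where a whole thing is asked for, a point or a joint stands for the part that bears it (a point fixed in the world has none). Each returns a list of dicts, best first, with "conf" (0 to 1); they miss things now and then, are a little off and sometimes report something else, mostly with a low value. They report only what shows in the picture. A call takes as long as a camera call.
- regions_of(camera, name): "region" (400x640 bool, what is visible of it).
- place_of(camera, name): "location" ([x, y, z] in mm, in world coordinates, good to about 4 mm: a listed point, or the origin of a listed thing).
The state is a dict: "t": time; "qpos": joint angles; "qvel": joint speeds; "joint_torque": joint torques, N m; "ee_pos": TCP position; "orientation": TCP orientation; "ft_force": force on the tool from outside, world axes, zero at the start; "moment": the same for the moment, N m; "width": finger opening in mm.
Only numpy, scipy, OpenCV 4.12 (cv2) and the standard library are available. Lean on these libraries where they do the work, as an engineer would, in place of code of your own. Each camera call takes 0.05 s, during which the arm holds its last target.

## Task

Check the wooden frame for square: slide out the rule that reaches to the far left corner, press its nose home in that corner with a steady, gentle push sideways (about 7 N) for a moment, then do the same with the one to the far right, without shifting the frame while you measure. Compare the two diagonals; if they differ, push the rule of the shorter one outward by its knob until both are equal. Leave both noses seated in their corners, never ram them or push the far rail with anything but a rule, and do not disturb the things round about.

Things in the scene. Friction and masses are not known exactly. Their poses are not given: they have to be found in the camera images.
- board: Plywood board, 262x360x8 mm, fixed on the worktop, with a wooden frame of four rails on it. Origin: centre of its underside; x to the far rail, y left, z up. Frame inside: 180 deep (x -90 to +90) by 240 wide; rail tops 34 above the worktop. Near rail fixed; the side rails pivot on it, so the frame racks. Square when the far rail is centred on the board.
- far_rail: Far wooden rail with steel corner plates (6 mm thick, 45 long toward the near rail) at its ends. Origin: middle of its inner face, 21 mm above the worktop; axes as the board's. It starts up to 14 mm left or right of square and moves only along the board's y; friction holds it, about 12 N along y shifts it, and it stays where left.
- corner_left (a point): Where the centre of the left-reaching nose lies when it is seated in the frame's far left corner: 6 mm from the inner face of the far rail and 6 mm from the corner plate.
- corner_right (a point): The same in the far right corner, for the other nose.
- tip_left: Round steel nose (12 mm diameter) and tongue of the lower slide rule, whose aluminium stock turns easily on a pin in the near RIGHT corner (board x -84, y -114 mm) and reaches to the far LEFT corner. Origin: nose centre, at its underside; x outward along the rule. Nose centre to pin is the rule's length, 222 to 312 mm; it slides at about 1 N and stays where left.
- tip_right: The same of the upper rule, identical but mirrored: pinned in the near LEFT corner (board x -84, y +114 mm), it reaches to the far RIGHT corner, crossing above the other. Equal lengths with both noses seated mean equal diagonals. Moving the far rail left by 1 mm lengthens the left one by about 0.8 mm and shortens the other as much, pushing its nose back in.
- knob_left (a point): Grip point on the upright black knob of the left-reaching rule: on its axis, 68 mm above the worktop. Knob 16 mm in diameter, from about 42 to 88 mm above the worktop, 18 mm behind the nose centre, toward the pin. Fingertips 40 mm or more above the worktop clear the rails. To push the frame, grip with a finger on its left and one on its right.
- knob_right (a point): The same on the right-reaching rule (black part from about 51 to 88 mm above the worktop).
- tape_roll: Bystander: roll of tape, 98 mm across, 25 mm high, origin under its centre.
- peeler: Bystander: vegetable peeler with black handle, 204 mm long along its y, 18 mm high, origin under its centre.
- timer: Bystander: round red kitchen timer, 64 mm across, 49 mm high, origin under its centre.

How it is judged:
By the outcome, as a careful person would: the job done as asked, in the order asked, and still so for the second after the job is handed in, with the robot touching nothing.
It also fails if it takes over 69 s, if anything falls off the work surface, if the arm or the gripper's body presses on something with over 40 N, if the wrist force passes 120 N, or if a joint passes its speed limit or range.

## Working session

There is one attempt and no reset: what is moved stays moved. The work goes in short steps, Python scripts to look and compute and a tool call to move; the robot and the scene stay as the last step left them, time stands still between calls to the robot, and variables do not carry over. Pictures are saved under pics/ and viewed, and the job is handed in when it is done.

Besides the shell and the picture viewer there is one more tool, called after "Request:" as name(argument=value, ...) on one line, values as JSON. move_arm: Moves the arm, as the interface text tells. Its arguments: {"type":"object","properties":{"deltas":{"type":"array","items":{"type":"array","items":{"type":"number"}}}},"required":["deltas"]}

```bash
ls; mkdir -p pics; cat > h.py <<'E'
import numpy as np, cv2
from workcell import *
def save(n,f):
    im=get_image(n); cv2.imwrite('pics/'+f,im); return im
E
python3 - <<'E'
from h import *
np.set_printoptions(precision=4,suppress=True)
o=get_obs(); print(o)
save('top','t0.png'); 
for n in ['board','far_rail','corner_left','corner_right','tip_left','tip_right','knob_left','knob_right']:
    print(n,[(np.round(d['location'],1),round(d['conf'],2)) for d in place_of('top',n)][:2])
save('side','s0.png')
for n in ['knob_left','knob_right','corner_left','corner_right','far_rail','tip_left','tip_right']:
    print(n,[(np.round(d['location'],1),round(d['conf'],2)) for d in place_of('side',n)][:2])
for c in ['top','side']: print(calibration(c))
print(calibration('wrist'))
print(get_obs()['t'])
E
```

```text
pics
{'t': 0.0, 'qpos': array([ 1.33  ,  0.4239,  1.6307, -0.0001,  1.0886, -0.019 ]), 'qvel': array([-0.0009,  0.0012, -0.    , -0.0016,  0.0003, -0.0017]), 'joint_torque': array([  0.0008, -54.4637, -27.3661,   0.0644,   0.023 ,  -0.0001]), 'ee_pos': array([137.3607, 609.1739, 235.8909]), 'orientation': array([-0.3477, -3.1222,  0.0024]), 'ft_force': array([-1.1042, -0.1191, -0.1312]), 'moment': array([ 0.0067, -0.0351,  0.0555]), 'width': 87.81911807469415}
board [(array([536.5,  38.5,  -0.8]), 0.85), (array([584.4, -11.5,  68.2]), 0.35)]
far_rail [(array([626.3,  53.7,  17.7]), 0.8)]
corner_left [(array([593.2, 161.7,  21. ]), 0.65), (array([603.4, -27.9,  16.5]), 0.42)]
corner_right [(array([642. , -63.3,  19.9]), 0.68)]
tip_left [(array([574.7, 115.4,  10.2]), 0.69)]
tip_right [(array([604.7, -27.2,  17.3]), 0.58)]
knob_left [(array([570.4, 103. ,  67.5]), 0.65)]
knob_right [(array([586.1, -12.5,  70.2]), 0.82)]
knob_left [(array([569.3,  97.3,  67. ]), 0.58)]
knob_right [(array([589.7, -14.8,  68.4]), 0.52)]
corner_left [(array([592.5, 163.2,  21.6]), 0.68)]
corner_right [(arr
[... 797 characters left out ...]
rray([0.0079, 0.    , 0.    , 0.    , 0.    ]), 'world_to_cam': array([[  -0.9871,   -0.159 ,   -0.0164,  555.4826],
       [  -0.0549,    0.434 ,   -0.8992,  107.6857],
       [   0.1501,   -0.8868,   -0.4372, 1623.7686],
       [   0.    ,    0.    ,    0.    ,    1.    ]])}
{'intrinsics': array([[310.8334,   0.    , 320.7921],
       [  0.    , 310.8334, 197.7467],
       [  0.    ,   0.    ,   1.    ]]), 'distortion': array([0.006, 0.   , 0.   , 0.   , 0.   ]), 'hand_eye': array([[   0.0004,   -0.9586,   -0.2848,   77.7626],
       [   1.    ,    0.0007,   -0.0007,    0.1839],
       [   0.0009,   -0.2848,    0.9586, -148.1901],
       [   0.    ,    0.    ,    0.    ,    1.    ]])}
0.85
```

View images.

View pics/t0.png

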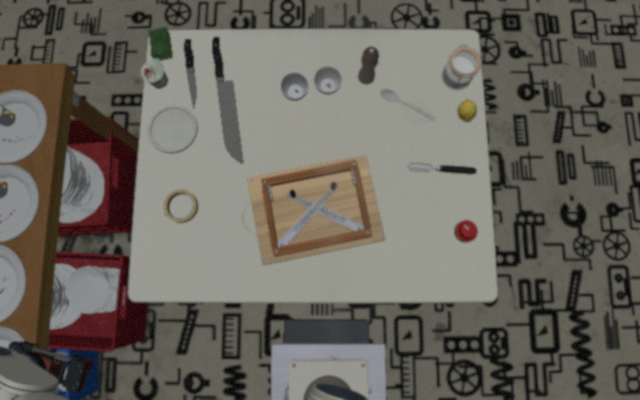

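View pics/s0.png

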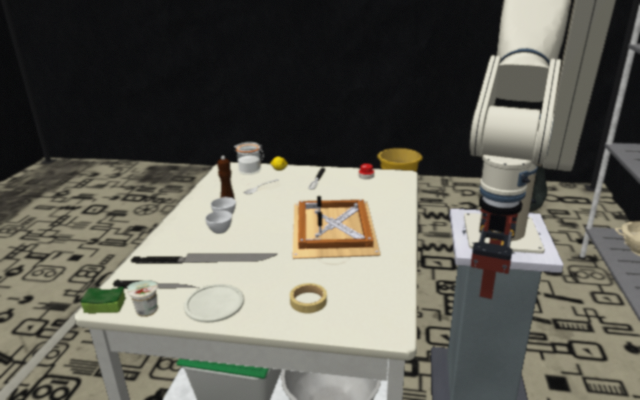

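```bash
cat >> h.py <<'E'
from scipy.spatial.transform import Rotation as Rn
def R():
    return Rn.from_rotvec(get_obs()['orientation']).as_matrix()
def to(target,yaw=None):
    """target world xyz -> deltas in tool; yaw: board yaw; align tool y with board +-y"""
    o=get_obs(); M=Rn.from_rotvec(o['orientation']).as_matrix()
    d=M.T@(np.array(target)-o['ee_pos'])/1000
    out=[d]
    if yaw is not None:
        by=np.array([-np.sin(yaw),np.cos(yaw),0]); t=M.T@by
        a=np.arctan2(-t[0],t[1]); 
        a=(a+np.pi/2)%np.pi-np.pi/2
        out.append(a)
    return out
E
python3 - <<'E'
from h import *
np.set_printoptions(precision=4,suppress=True)
print(R()); print(to([480,30,330],0.213)); print(get_obs()['qpos'])
E
```

```text
[[-0.9755  0.22    0.    ]
 [ 0.22    0.9755  0.    ]
 [-0.      0.     -1.    ]]
[array([-0.4617, -0.4901, -0.0933]), np.float64(-0.43479858623656886)]
[ 1.33    0.4231  1.6299 -0.      1.0886 -0.019 ]
```

Request:
move_arm(deltas=[[0, -0.03, -0.03, -0.006, -0.087], [0, -0.06, -0.06, -0.012, -0.174], [0, -0.085, -0.09, -0.02, -0.261], [0, -0.11, -0.12, -0.025, -0.348], [0, -0.14, -0.15, -0.03, -0.435]])

```text
t: 1.27
ee_pos: [240.6, 431.8, 266.9]
orientation: [-0.342, 3.123, 0.0]
ft_force: [0.7, 0.0, 0.0]
width: 87.7
```

```bash
python3 - <<'E'
from h import *
print(get_obs()); print(to([480,30,200],0.213))
E
```

```text
{'t': 1.2667, 'qpos': array([ 1.03825362e+00,  1.91814804e-01,  1.88445567e+00,  5.16759148e-05,
        1.06507146e+00, -7.50872034e-01]), 'qvel': array([-0.87320135, -0.45916266,  0.44026954, -0.00930838,  0.0053125 ,
       -1.90015247]), 'joint_torque': array([  7.86375582, -37.12653279, -27.03667223,   0.24252249,
         0.17029401,   2.69455969]), 'ee_pos': array([240.63281332, 431.77473053, 266.92103299]), 'orientation': array([-3.42218669e-01,  3.12278326e+00,  3.57980523e-04]), 'ft_force': array([0.72370522, 0.00830546, 0.01775556]), 'moment': array([0.06370528, 0.04723605, 0.04569028]), 'width': 87.71228652847135}
[array([-0.14666269, -0.4440942 ,  0.06684617]), np.float64(0.005304281951863166)]
```

Request:
move_arm(deltas=[[0, -0.013, -0.039, 0.006, 0], [0, -0.026, -0.078, 0.012, 0], [0, -0.039, -0.117, 0.018, 0], [0, -0.052, -0.156, 0.024, 0], [0, -0.065, -0.195, 0.03, 0]])

```text
t: 1.68
ee_pos: [345.9, 254.9, 236.7]
orientation: [-0.335, 3.123, 0.001]
ft_force: [1.1, 0.7, 0.9]
width: 87.8
```

Request:
move_arm(deltas=[[0, -0.013, -0.039, 0.006, 0], [0, -0.026, -0.078, 0.012, 0], [0, -0.039, -0.117, 0.018, 0], [0, -0.052, -0.156, 0.024, 0], [0, -0.065, -0.195, 0.03, 0]])

```text
t: 2.1
ee_pos: [450.9, 77.8, 206.6]
orientation: [-0.334, 3.123, 0.0]
ft_force: [1.2, 1.2, -0.5]
width: 88.0
```

```bash
python3 - <<'E'
from h import *
print(get_obs()['ee_pos'],get_obs()['qpos']); print(to([480,30,200],0.213))
E
```

```text
[450.89024055  77.78716336 206.62729529] [ 1.44787097e-01  2.19858549e-01  2.01436919e+00  7.73841997e-05
  9.06452134e-01 -1.63909452e+00]
[array([-0.01834198, -0.05286151,  0.00664416]), np.float64(3.7605627536851927e-05)]
```

Request:
move_arm(deltas=[[0, -0.01, -0.027, 0.004, 0], [0, -0.018, -0.053, 0.007, 0], [0, -0.018, -0.053, 0.007, 0], [0, -0.018, -0.053, 0.007, 0]])

```text
t: 2.43
ee_pos: [479.2, 30.8, 199.4]
orientation: [0.33, -3.124, -0.0]
ft_force: [0.4, -0.5, -0.5]
width: 88.0
```

```bash
python3 - <<'E'
from h import *
np.set_printoptions(precision=4,suppress=True)
print(get_obs()['ee_pos'],get_obs()['ft_force'],get_obs()['orientation'])
save('wrist','w0.png')
for n in ['board','far_rail','corner_left','corner_right','tip_left','tip_right','knob_left','knob_right']:
    print(n,[(np.round(d['location'],1),round(d['conf'],2)) for d in place_of('wrist',n)][:2])
E
```

```text
[479.1695  30.7934 199.371 ] [ 0.4386 -0.4575 -0.5458] [ 0.3297 -3.1239 -0.0003]
board [(array([534.3,  38.8,   2.3]), 0.84)]
far_rail [(array([624.8,  52.8,  19.3]), 0.66)]
corner_left [(array([594.2, 163.1,  20.8]), 0.71)]
corner_right [(array([640. , -64.3,  20.6]), 0.61)]
tip_left [(array([576.6, 116. ,   9.8]), 0.74), (array([594. , 159.1,  23.5]), 0.42)]
tip_right [(array([599.9, -27.7,  19.4]), 0.68)]
knob_left [(array([568.2, 104.1,  69.1]), 0.9)]
knob_right [(array([590. , -13.2,  70. ]), 0.55)]
```

View pics/w0.png

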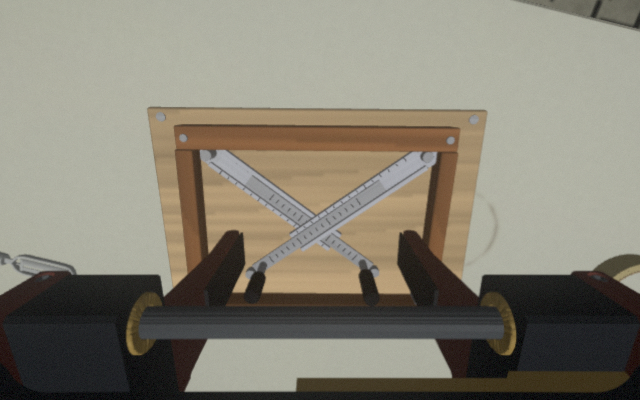

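```bash
python3 - <<'E'
from h import *
im=cv2.imread('pics/w0.png'); c=im[95:295,140:500]; cv2.imwrite('pics/w0c.png',cv2.resize(c,None,fx=2.2,fy=2.2,interpolation=cv2.INTER_CUBIC))
E
```

```text
(no output)
```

View pics/w0c.png

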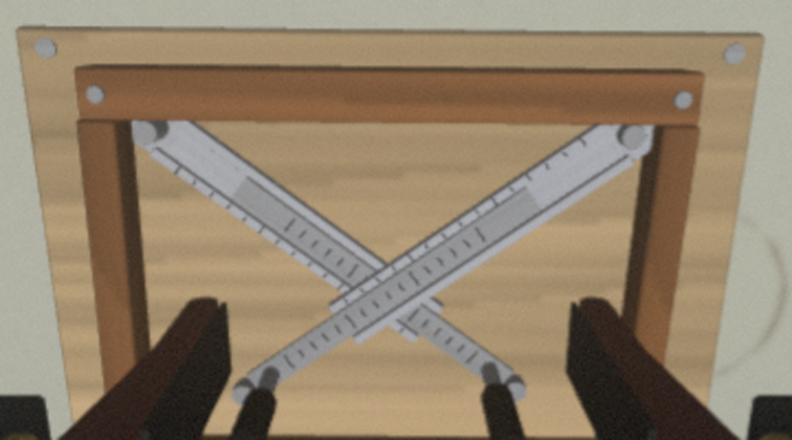

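```bash
cat >> h.py <<'E'
C=calibration('wrist'); K=C['intrinsics'];D=C['distortion'];HE=C['hand_eye']
def ray(uv,pos,ori):
    p=cv2.undistortPoints(np.array(uv,float).reshape(-1,1,2),K,D).reshape(-1,2)
    d=np.c_[p,np.ones(len(p))]@HE[:3,:3].T
    M=Rn.from_rotvec(ori).as_matrix()
    return pos+M@HE[:3,3], d@M.T
def plane(uv,z,pos,ori):
    o,d=ray(uv,pos,ori); s=(z-o[2])/d[:,2]; return o+d*s[:,None]
def wproj(P,pos,ori):
    M=Rn.from_rotvec(ori).as_matrix(); t=(np.array(P,float)-pos)@M
    c=(t-HE[:3,3])@HE[:3,:3]
    return cv2.projectPoints(c.reshape(-1,1,3),np.zeros(3),np.zeros(3),K,D)[0].reshape(-1,2)
def b2w(P,b):  # b=(x,y,yaw)
    P=np.atleast_2d(np.array(P,float)); c,s=np.cos(b[2]),np.sin(b[2])
    return np.c_[b[0]+c*P[:,0]-s*P[:,1], b[1]+s*P[:,0]+c*P[:,1], P[:,2] if P.shape[1]>2 else np.zeros(len(P))]
def w2b(P,b):
    P=np.atleast_2d(np.array(P,float))[:,:2]-np.array(b[:2]); c,s=np.cos(b[2]),np.sin(b[2])
    return np.c_[c*P[:,0]+s*P[:,1], -s*P[:,0]+c*P[:,1]]
E
python3 - <<'E'
from h import *
np.set_printoptions(precision=3,suppress=True)
pos=np.array([479.1695,30.7934,199.371]);ori=np.array([ 0.3297,-3.1239,-0.0003])
f=lambda x,y:(x/2.2+140,y/2.2+95)
E8=plane([f(18,28),f(763,36)],8,pos,ori); print(E8, np.linalg.norm(E8[0]-E8[1]))
S=plane([f(94,94),f(684,100)],34,pos,ori); print(S,np.linalg.norm(S[0]-S[1]))
for z in (26,30,34):
  P=plane([f(145,132),f(634,134)],z,pos,ori); print(z,P,np.linalg.norm(P[0]-P[1]))
from scipy.optimize import least_squares
pts=np.array([[-131,-180,8],[-131,180,8]])
uv=np.array([f(18,28),f(763,36)])
r=least_squares(lambda b:(wproj(b2w(pts,b),pos,ori)-uv).ravel(),[536,38,.21]); print(r.x,r.cost)
b=r.x; print('screws in board',w2b(S,b)); print('pins',w2b(P,b)); print('b->w corners',b2w([[84,114,21],[84,-114,21],[0,0,0]],b))
for n,p in dict(rail=(624.7,53,20),cl=(593.6,162.5,21),cr=(641,-63.5,20),kl=(569,102,68),kr=(588.5,-13.5,68),tl=(576,116,10),tr=(603,-27.5,18)).items(): print(n,w2b(p,b))
E
```

```text
[[ 443.363 -162.051    8.   ]
 [ 372.628  186.046    8.   ]] 355.2105801679223
[[ 462.02  -113.5     34.   ]
 [ 408.775  148.051   34.   ]] 266.91547904314416
26 [[476.21  -91.82   26.   ]
 [428.909 133.63   26.   ]] 230.3589432804081
30 [[475.302 -90.497  30.   ]
 [428.589 132.149  30.   ]] 227.49365708511718
34 [[474.394 -89.173  34.   ]
 [428.269 130.669  34.   ]] 224.62837088982624
[536.711  38.168   0.201] 5.12738156707799
screws in board [[-103.403 -133.753]
 [-103.487  133.163]]
pins [[ -86.431 -112.378]
 [ -87.845  112.246]]
b->w corners [[596.322 166.615  21.   ]
 [641.734 -56.817  21.   ]
 [536.711  38.168   0.   ]]
rail [[89.18  -2.991]]
cl [[ 80.513 110.51 ]]
cr [[  81.95  -120.403]]
kl [[44.356 56.122]]
kr [[ 40.461 -60.948]]
tl [[54.004 68.447]]
tr [[ 51.882 -77.556]]
```

```bash
python3 - <<'E'
from h import *
print(to([569,102,120],0.203),to([569,102,63],0.203))
E
```

```text
[array([-0.10300683,  0.0488263 ,  0.07976319]), np.float64(0.011316509211142245)] [array([-0.102991  ,  0.04882912,  0.13676319]), np.float64(0.011316509211142245)]
```

Request:
move_arm(deltas=[[0, -0.026, 0.012, 0.015, 0.011], [0, -0.052, 0.024, 0.03, 0.011], [0, -0.078, 0.037, 0.045, 0.011], [0, -0.103, 0.049, 0.06, 0.011], [0, -0.103, 0.049, 0.08, 0.011]])

```text
t: 3.3
ee_pos: [574.2, 104.6, 120.1]
orientation: [-0.319, 3.119, 0.001]
ft_force: [-0.2, -0.4, 1.6]
width: 88.1
```

```bash
python3 - <<'E'
from h import *
np.set_printoptions(precision=4,suppress=True)
print(get_obs()['ee_pos'],get_obs()['ft_force'],get_obs()['orientation'])
save('wrist','w1.png')
for n in ['knob_left','knob_right','tip_left']:
    print(n,[(np.round(d['location'],1),round(d['conf'],2)) for d in place_of('wrist',n)][:2])
E
```

```text
[574.1809 104.6094 120.1108] [-0.2166 -0.4262  1.5556] [-0.3194  3.1186  0.0013]
knob_left [(array([565.4, 100.9,  70.7]), 0.98)]
knob_right [(array([588.6, -15.3,  66.7]), 0.61), (array([641.5, -60.5,  18. ]), 0.6)]
tip_left [(array([572.7, 116.3,  10.6]), 0.6)]
```

View pics/w1.png

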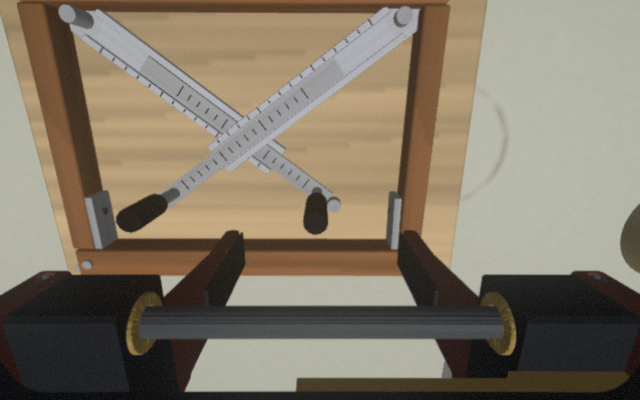

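```bash
python3 - <<'E'
from h import *
np.set_printoptions(precision=4,suppress=True)
o=get_obs(); print(o['ee_pos'],o['qvel'])
print(plane([(316,223)],88,o['ee_pos'],o['orientation']))
print(wproj([[568,102,88],[568,102,45]],o['ee_pos'],o['orientation']))
im=cv2.imread('pics/w1.png'); c=im[0:290,0:480]; cv2.imwrite('pics/w1c.png',cv2.resize(c,None,fx=1.65,fy=2,interpolation=cv2.INTER_CUBIC))
print(to([568,102,63],.203))
E
```

```text
[568.171  101.436  119.2805] [-0.0101 -0.0315 -0.0062 -0.0006 -0.0008 -0.0001]
[[560.6867  96.7593  88.    ]]
[[321.9141 235.3261]
 [321.7773 212.7084]]
[array([-0.0001,  0.0006,  0.0563]), np.float64(-0.0004107719577113311)]
```

View pics/w1c.png

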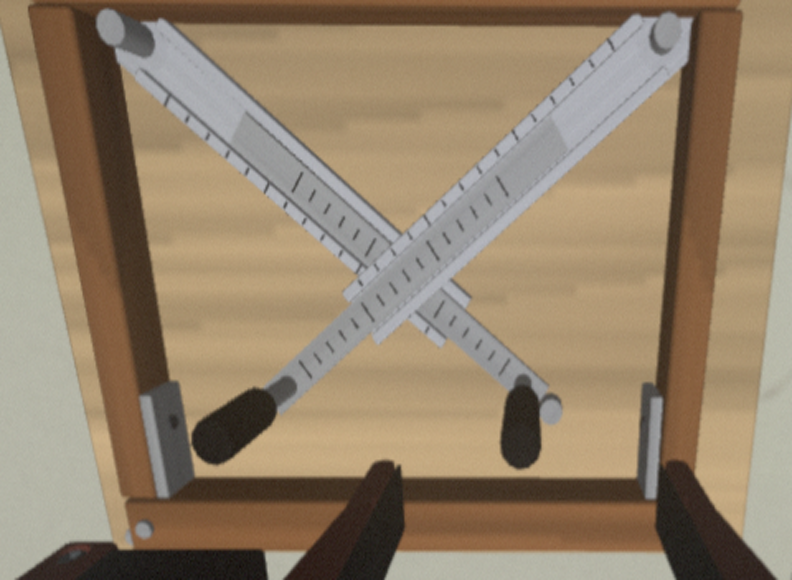

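Request:
move_arm(deltas=[[0, 0.001, -0.001, 0.02, 0], [0, 0.001, -0.001, 0.04, 0], [0, 0.001, -0.001, 0.056, 0], [0, 0.001, -0.001, 0.056, 0], [0, 0.001, -0.001, 0.056, 0]])

```text
t: 3.92
ee_pos: [568.1, 99.9, 64.4]
orientation: [0.316, -3.125, 0.0]
ft_force: [0.5, 0.8, 1.2]
width: 87.7
```

```bash
python3 - <<'E'
from h import *
np.set_printoptions(precision=4,suppress=True)
print(get_obs()['ee_pos'],get_obs()['ft_force'],get_obs()['orientation'])
save('wrist','w2.png')
print(plane([(0,0)],88,get_obs()['ee_pos'],get_obs()['orientation'])[0])
E
```

```text
[568.0516  99.8785  64.3759] [0.4794 0.7634 1.2365] [ 0.3162 -3.1252  0.0001]
[480.7533 -32.9216  88.    ]
```

View pics/w2.png

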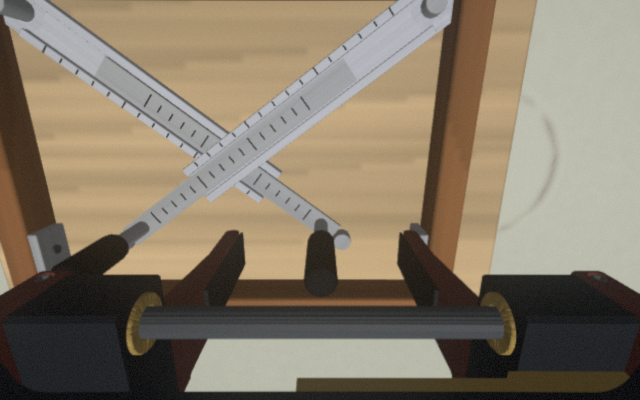

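```bash
python3 - <<'E'
from h import *
o=get_obs();p=o['ee_pos'];print(wproj([p,p+[0,0,24],p+[-5,0,24],p+[0,0,-14]],p,o['orientation']))
print(plane([(320,276)],88,p,o['orientation']))
E
```

```text
[[320.94369806 259.02051636]
 [320.90490726 284.12036392]
 [323.14049596 274.53532002]
 [320.96168433 247.3865957 ]]
[[565.39564942  98.95483413  88.        ]]
```

Request:
move_arm(deltas=[[100, 0.002, 0, 0.001, 0], [200, 0.002, 0, 0.001, 0], [255, 0.002, 0, 0.001, 0], [255, 0.002, 0, 0.001, 0], [255, 0.002, 0, 0.001, 0]])

```text
t: 4.38
ee_pos: [566.7, 99.9, 63.0]
orientation: [-0.317, 3.125, 0.0]
ft_force: [0.0, -0.2, 0.1]
width: 57.9
```

Request:
move_arm(deltas=[[255, 0, 0, 0, 0], [255, 0, 0, 0, 0], [255, 0, 0, 0, 0]])

```text
t: 4.63
ee_pos: [566.4, 99.9, 62.5]
orientation: [0.317, -3.125, 0.0]
ft_force: [0.0, 1.1, -0.1]
width: 38.0
```

Request:
move_arm(deltas=[[255, 0, 0, 0, 0], [255, 0, 0, 0, 0], [255, 0, 0, 0, 0], [255, 0, 0, 0, 0]])

```text
t: 4.97
ee_pos: [566.4, 99.9, 62.5]
orientation: [0.317, -3.125, 0.0]
ft_force: [-0.4, -0.5, -0.2]
width: 15.6
```

```bash
python3 - <<'E'
from h import *
np.set_printoptions(precision=4,suppress=True)
for i in range(2):
    o=get_obs(); print(o['ee_pos'],o['ft_force'],o['moment'],o['width'])
    im=save('wrist',f'w3_{i}.png')
E
```

```text
[566.3839  99.864   62.5032] [-0.4018 -0.4562 -0.2361] [0.067  0.0116 0.0407] 15.56284423988791
[566.3789  99.8931  62.5013] [0.5793 0.5676 0.5966] [-0.007   0.0248  0.0379] 15.307421247314526
```

Request:
move_arm(deltas=[[255, -0.003, 0.004, 0, 0], [255, -0.007, 0.0092, 0, 0], [255, -0.011, 0.0145, 0, 0], [255, -0.015, 0.02, 0, 0], [255, -0.018, 0.024, 0, 0]])

```text
t: 5.48
ee_pos: [579.7, 128.0, 62.5]
orientation: [-0.318, 3.125, 0.0]
ft_force: [0.4, -2.0, 0.3]
width: 15.5
```

Request:
move_arm(deltas=[[255, -0.003, 0.004, 0, 0], [255, -0.005, 0.0065, 0, 0], [255, -0.006, 0.008, 0, 0], [255, -0.006, 0.008, 0, 0], [255, -0.006, 0.008, 0, 0]])

```text
t: 5.9
ee_pos: [583.7, 136.3, 62.6]
orientation: [-0.317, 3.125, 0.0]
ft_force: [0.9, 0.9, -1.1]
width: 15.3
```

```bash
python3 - <<'E'
from h import *
np.set_printoptions(precision=4,suppress=True)
b=(536.7,38.2,.203)
for i in range(2):
    o=get_obs(); print(o['ee_pos'],o['ft_force'],o['moment'],o['width'],w2b(o['ee_pos'],b))
    im=save('wrist',f'w4_{i}.png')
E
```

```text
[583.6756 136.3481  62.5659] [ 0.9482  0.9404 -1.0925] [ 0.2187 -0.0421  0.0686] 15.317779576514845 [[65.7985 86.6621]]
[583.6058 136.191   62.557 ] [-0.0599  0.5391 -1.5542] [ 0.1714 -0.0463  0.0124] 15.640862727537566 [[65.6985 86.5223]]
```

View pics/w4_0.png

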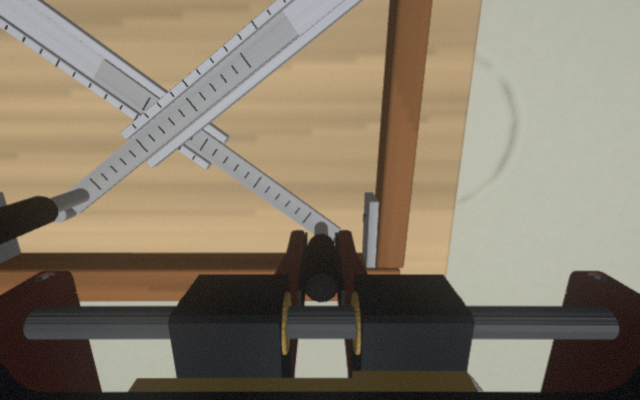

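Request:
move_arm(deltas=[[255, -0.0012, 0.0016, 0, 0], [255, -0.0024, 0.0032, 0, 0], [255, -0.0036, 0.0048, 0, 0], [255, -0.0042, 0.0055, 0, 0], [255, -0.0042, 0.0055, 0, 0]])

```text
t: 6.42
ee_pos: [586.6, 142.5, 62.5]
orientation: [-0.317, 3.125, 0.0]
ft_force: [-0.2, -0.3, -0.9]
width: 15.3
```

Request:
move_arm(deltas=[[255, -0.0006, 0.0008, 0, 0], [255, -0.0012, 0.0016, 0, 0], [255, -0.0015, 0.002, 0, 0], [255, -0.0015, 0.002, 0, 0]])

```text
t: 6.75
ee_pos: [586.7, 144.2, 62.4]
orientation: [0.317, -3.123, 0.001]
ft_force: [-4.1, -3.7, 2.4]
width: 15.5
```

```bash
python3 - <<'E'
from h import *
np.set_printoptions(precision=4,suppress=True)
b=(536.7,38.2,.203)
for i in range(2):
    o=get_obs(); print(o['ee_pos'],o['ft_force'],o['moment'],o['width'],w2b(o['ee_pos'],b))
    im=save('wrist',f'w5_{i}.png')
E
```

```text
[586.6815 144.1773  62.3938] [-4.102  -3.6757  2.4209] [-0.5199  0.525   0.0471] 15.498548755385416 [[70.3211 93.7245]]
[586.6632 144.1554  62.4169] [-3.8075 -2.9333  2.2707] [-0.4847  0.5666  0.0422] 15.488746271837126 [[70.2988 93.7067]]
```

View pics/w5_0.png

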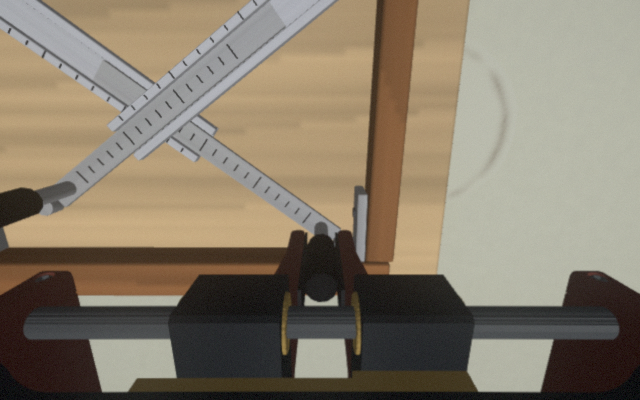

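Request:
move_arm(deltas=[[255, 0.0004, 0.0003, 0, 0], [255, 0.0007, 0.0006, 0, 0], [255, 0.0007, 0.0009, 0, 0], [255, 0.0007, 0.001, 0, 0], [255, 0.0007, 0.001, 0, 0]])

```text
t: 7.27
ee_pos: [586.4, 145.3, 62.5]
orientation: [0.317, -3.125, 0.0]
ft_force: [-3.2, -2.6, -0.2]
width: 15.4
```

```bash
cat >> h.py <<'E'
B0=(536.7,38.2,.203)
def st(n=3):
    F=[];P=[]
    for i in range(n):
        if i: get_image('wrist')
        o=get_obs();F.append(o['ft_force']);P.append(o['ee_pos'])
    F=np.mean(F,0);P=np.mean(P,0);c,s=np.cos(B0[2]),np.sin(B0[2])
    print('t',o['t'],'ee',P,'board',w2b(P,B0)[0],'Fb',[round(c*F[0]+s*F[1],2),round(-s*F[0]+c*F[1],2),round(F[2],2)],'w',o['width'])
np.set_printoptions(precision=2,suppress=True)
E
python3 -c "
from h import *
st()"
```

```text
t 7.3667 ee [586.44 145.32  62.46] board [70.32 94.89] Fb [np.float64(-3.8), np.float64(-2.15), np.float64(0.24)] w 15.618755099797708
```

Request:
move_arm(deltas=[[255, 0.0003, 0.0004, 0, 0], [255, 0.0003, 0.0008, 0, 0], [255, 0.0003, 0.001, 0, 0], [255, 0.0003, 0.001, 0, 0]])

```text
t: 7.7
ee_pos: [586.3, 145.9, 62.5]
orientation: [0.317, -3.126, 0.001]
ft_force: [-1.7, -6.7, 1.3]
width: 15.9
```

```bash
python3 -c "
from h import *
st(2)"
```

```text
t 7.75 ee [586.3  145.86  62.49] board [70.28 95.45] Fb [np.float64(-2.76), np.float64(-5.49), np.float64(0.43)] w 15.733058966124792
```

Request:
move_arm(deltas=[[255, 0, 0.0002, 0, 0], [255, 0, 0.0003, 0, 0], [255, 0, 0.0003, 0, 0]])

```text
t: 8.0
ee_pos: [586.3, 145.9, 62.5]
orientation: [-0.317, 3.125, -0.001]
ft_force: [-0.9, -7.8, -0.2]
width: 15.8
```

```bash
python3 -c "
from h import *
st(4)"
```

```text
t 8.15 ee [586.3  145.91  62.5 ] board [70.29 95.5 ] Fb [np.float64(-3.05), np.float64(-6.6), np.float64(-0.17)] w 15.631326691960275
```

Request:
move_arm(deltas=[[255, 0, 0.0001, 0, 0], [255, 0, 0.0001, 0, 0], [255, 0, 0.0001, 0, 0], [255, 0, 0.0001, 0, 0], [255, 0, 0.0001, 0, 0]])

```text
t: 8.57
ee_pos: [586.3, 145.9, 62.5]
orientation: [-0.317, 3.125, -0.002]
ft_force: [-1.8, -7.9, -0.2]
width: 15.5
```

```bash
python3 -c "
from h import *
st(6)
save('wrist','w6.png')
print(get_obs()['ee_pos'],get_obs()['orientation'])"
```

```text
t 8.8167 ee [586.29 145.92  62.5 ] board [70.29 95.51] Fb [np.float64(-3.34), np.float64(-7.18), np.float64(0.1)] w 15.270393795272973
[586.31 145.93  62.51] [-0.32  3.13 -0.  ]
```

View pics/w6.png

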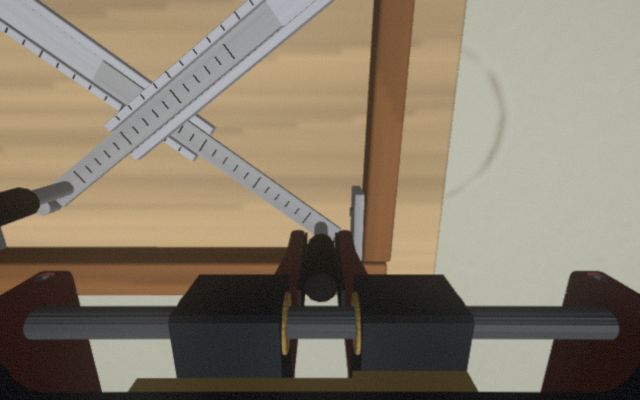

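Request:
move_arm(deltas=[[255, 0.0003, -0.0006, 0, 0], [255, 0.0006, -0.0012, 0, 0], [255, 0.0006, -0.0014, 0, 0], [255, 0.0006, -0.0014, 0, 0]])

```text
t: 9.2
ee_pos: [586.2, 145.6, 62.6]
orientation: [-0.317, 3.125, 0.001]
ft_force: [0.5, 0.4, -2.7]
width: 16.0
```

```bash
python3 -c "
from h import *
st(3)"
```

```text
t 9.3 ee [586.22 145.62  62.58] board [70.16 95.23] Fb [np.float64(0.34), np.float64(0.25), np.float64(-2.75)] w 15.721914265675961
```

Request:
move_arm(deltas=[[130, 0, 0, 0, 0], [130, 0, 0, 0, 0], [130, 0, 0, 0, 0], [130, 0, 0, 0, 0], [130, 0, 0, 0, 0]])

```text
t: 9.72
ee_pos: [586.0, 145.3, 62.8]
orientation: [-0.317, 3.125, 0.0]
ft_force: [-0.9, 0.4, -0.2]
width: 42.3
```

Request:
move_arm(deltas=[[100, 0, 0, -0.02, 0], [100, 0, 0, -0.05, 0], [100, 0, 0, -0.08, 0], [60, 0, -0.02, -0.1, 0], [0, 0, -0.05, -0.12, 0]])

```text
t: 10.13
ee_pos: [596.0, 97.6, 184.3]
orientation: [-0.322, 3.124, 0.001]
ft_force: [-0.2, 1.1, 0.1]
width: 63.3
```

```bash
python3 - <<'E'
from h import *
st(2)
print(to([588,-14.5,170],.203),to([588,-14.5,63],.203))
E
```

```text
t 10.1833 ee [597.55  94.99 186.23] board [71.05 43.35] Fb [np.float64(0.34), np.float64(-0.84), np.float64(1.14)] w 67.31005903488322
[array([ 0.03, -0.1 ,  0.02]), np.float64(-0.0001622939105225818)] [array([ 0.03, -0.1 ,  0.13]), np.float64(-0.0001622939105225818)]
```

Move above the right knob, with a view of the whole frame on the way.

Request:
move_arm(deltas=[[0, 0.008, -0.025, 0.0, 0], [0, 0.014, -0.05, 0.0, 0], [0, 0.014, -0.055, 0.0, 0], [0, 0.014, -0.055, 0.0, 0]])

```text
t: 10.52
ee_pos: [593.3, 38.2, 182.6]
orientation: [-0.313, 3.126, -0.0]
ft_force: [-0.5, -0.2, -0.4]
width: 86.9
```

```bash
python3 - <<'E'
from h import *
np.set_printoptions(precision=4,suppress=True)
o=get_obs(); print(o['ee_pos'],o['orientation'],o['qvel'])
im=save('wrist','w7.png')
cv2.imwrite('pics/w7c.png',cv2.resize(im[0:260,100:560],None,fx=1.7,fy=2,interpolation=cv2.INTER_CUBIC))
for n in ['knob_left','knob_right','tip_left','tip_right','corner_left','corner_right','far_rail']:
    print(n,[(np.round(d['location'],1),round(d['conf'],2)) for d in place_of('wrist',n)][:2])
print(get_obs()['ee_pos'])
E
```

```text
[593.3006  38.1974 182.6015] [-0.3129  3.1257 -0.    ] [ 0.0372  0.0072 -0.0066  0.012  -0.0014  0.0201]
knob_left [(array([584.3, 146.7,  66.3]), 0.78)]
knob_right [(array([591.2, -16.2,  69.6]), 0.71)]
tip_left [(array([594.9, 160.6,   9.9]), 0.67)]
tip_right [(array([597.1, -26.6,  19.7]), 0.62)]
corner_left [(array([592.3, 162.8,  19.6]), 0.65)]
corner_right [(array([639.5, -61.6,  21. ]), 0.86)]
far_rail [(array([593.2, 163.6,  22.1]), 0.64)]
[593.1562  40.3536 182.4132]
```

View pics/w7c.png

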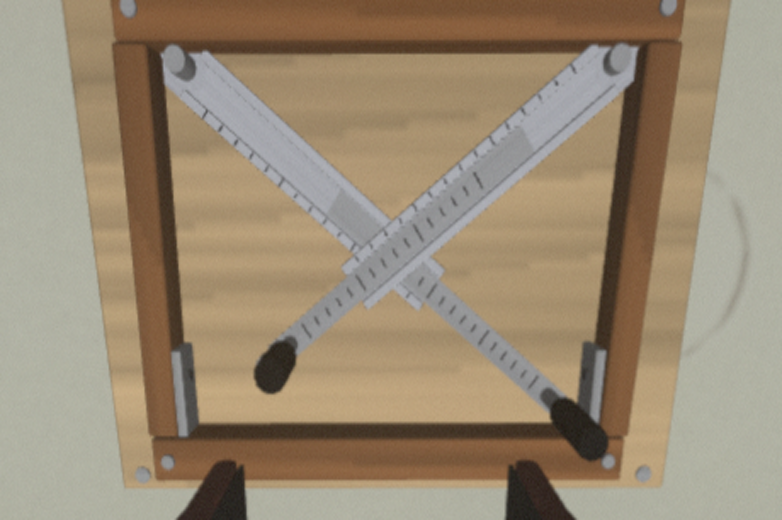

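```bash
python3 - <<'E'
from h import *
o=get_obs()
pos=np.array([593.3,38.2,182.6]);ori=np.array([-.3129,3.1257,0])
print(plane([(260,187)],88,pos,ori), plane([(100+578/1.7,219)],88,pos,ori))
print(to([589,-15,115],.203))
E
```

```text
[[588.69 -12.95  88.  ]] [[586.14 137.57  88.  ]]
[array([ 0.02, -0.05,  0.07]), np.float64(0.0002683192743622165)]
```

Request:
move_arm(deltas=[[0, 0.008, -0.025, 0.02, 0], [0, 0.016, -0.05, 0.04, 0], [0, 0.016, -0.054, 0.06, 0], [0, 0.016, -0.054, 0.067, 0], [0, 0.016, -0.054, 0.067, 0]])

```text
t: 11.33
ee_pos: [587.1, -16.4, 113.8]
orientation: [0.316, -3.122, -0.001]
ft_force: [-0.1, 1.4, -0.4]
width: 87.7
```

```bash
python3 - <<'E'
from h import *
o=get_obs(); print(o['ee_pos'],o['orientation'],o['qvel'])
im=save('wrist','w8.png')
for n in ['knob_right','tip_right']:
    print(n,[(np.round(d['location'],1),round(d['conf'],2)) for d in place_of('wrist',n)][:2])
print(get_obs()['ee_pos'])
E
```

```text
[587.11 -16.37 113.79] [ 0.32 -3.12 -0.  ] [ 0.02 -0.03 -0.02  0.    0.03 -0.  ]
knob_right [(array([587. , -14.1,  68.6]), 0.59)]
tip_right [(array([598.4, -27.3,  17.8]), 0.94), (array([595. , 160.5,   9.5]), 0.22)]
[589.12 -15.8  116.49]
```

View pics/w8.png

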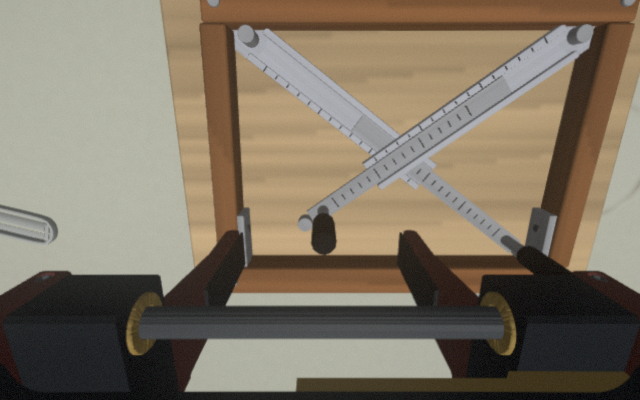

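Request:
move_arm(deltas=[[0, 0.002, 0.001, 0.02, 0], [0, 0.002, 0.001, 0.04, 0], [0, 0.002, 0.001, 0.053, 0], [100, 0.002, 0.001, 0.0535, 0], [200, 0.002, 0.001, 0.0535, 0]])

```text
t: 11.9
ee_pos: [586.3, -15.6, 62.2]
orientation: [0.318, -3.125, -0.0]
ft_force: [-0.4, 0.6, -0.4]
width: 78.0
```

```bash
python3 - <<'E'
from h import *
o=get_obs(); print(o['ee_pos'],o['width'])
im=save('wrist','w9.png')
E
```

```text
[586.3  -15.59  62.18] 78.00648754337469
```

View pics/w9.png

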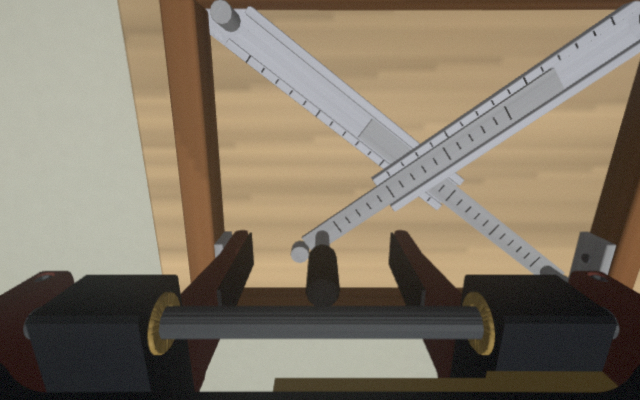

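Request:
move_arm(deltas=[[255, -0.001, 0, 0, 0], [255, -0.002, 0, 0, 0], [255, -0.002, 0, 0, 0], [255, -0.002, 0, 0, 0], [255, -0.002, 0, 0, 0]])

```text
t: 12.37
ee_pos: [588.4, -15.7, 62.4]
orientation: [-0.317, 3.125, -0.0]
ft_force: [0.8, -0.1, -0.3]
width: 40.8
```

Request:
move_arm(deltas=[[255, 0, 0, 0, 0], [255, 0, 0, 0, 0], [255, 0, 0, 0, 0], [255, 0, 0, 0, 0], [255, 0, 0, 0, 0]])

```text
t: 12.78
ee_pos: [588.0, -15.6, 62.0]
orientation: [0.317, -3.125, -0.0]
ft_force: [-0.5, 0.5, 0.5]
width: 15.3
```

```bash
python3 - <<'E'
from h import *
st(2)
E
```

```text
t 12.8333 ee [588.03 -15.58  62.01] board [ 39.43 -63.03] Fb [np.float64(0.02), np.float64(0.59), np.float64(0.41)] w 15.35737367450229
```

Request:
move_arm(deltas=[[255, -0.003, -0.004, 0, 0], [255, -0.007, -0.009, 0, 0], [255, -0.011, -0.0142, 0, 0], [255, -0.015, -0.0194, 0, 0], [255, -0.018, -0.023, 0, 0]])

```text
t: 13.25
ee_pos: [611.2, -35.3, 62.0]
orientation: [-0.317, 3.125, -0.0]
ft_force: [-0.9, 1.0, 0.3]
width: 15.4
```

Request:
move_arm(deltas=[[255, -0.003, -0.004, 0, 0], [255, -0.005, -0.0065, 0, 0], [255, -0.006, -0.008, 0, 0], [255, -0.006, -0.008, 0, 0], [255, -0.006, -0.008, 0, 0]])

```text
t: 13.67
ee_pos: [618.2, -41.4, 62.1]
orientation: [-0.317, 3.125, -0.001]
ft_force: [0.4, -0.6, -0.9]
width: 15.6
```

```bash
python3 - <<'E'
from h import *
save('wrist','w10.png')
st(2)
E
```

```text
t 13.7667 ee [618.04 -41.23  62.06] board [ 63.66 -94.2 ] Fb [np.float64(0.03), np.float64(-1.19), np.float64(-1.02)] w 15.443299900221156
```

View pics/w10.png

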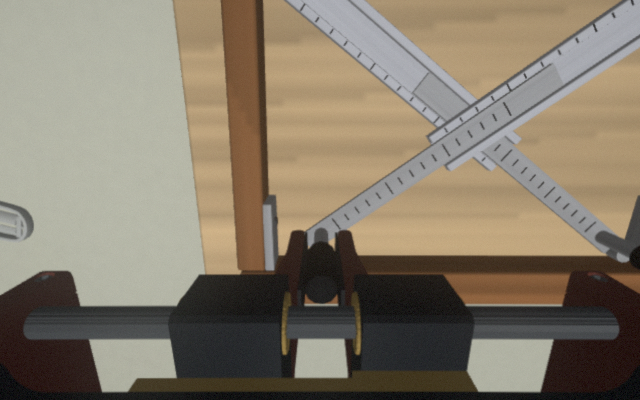

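Request:
move_arm(deltas=[[255, -0.0012, -0.0016, 0, 0], [255, -0.0024, -0.0032, 0, 0], [255, -0.0036, -0.0046, 0, 0], [255, -0.0042, -0.0054, 0, 0], [255, -0.0042, -0.0054, 0, 0]])

```text
t: 14.18
ee_pos: [623.3, -45.7, 62.0]
orientation: [-0.317, 3.125, -0.0]
ft_force: [0.0, -0.4, -0.4]
width: 15.3
```

```bash
python3 - <<'E'
from h import *
st(2)
E
```

```text
t 14.2333 ee [623.26 -45.72  62.04] board [ 67.86 -99.65] Fb [np.float64(-0.27), np.float64(-0.53), np.float64(-0.48)] w 15.375992358980064
```

Request:
move_arm(deltas=[[255, -0.0006, -0.0008, 0, 0], [255, -0.0012, -0.0016, 0, 0], [255, -0.0015, -0.002, 0, 0], [255, -0.0015, -0.002, 0, 0]])

```text
t: 14.57
ee_pos: [625.0, -47.3, 62.0]
orientation: [-0.317, 3.126, -0.0]
ft_force: [-0.6, 0.7, -0.1]
width: 15.7
```

```bash
python3 - <<'E'
from h import *
st(2)
E
```

```text
t 14.6167 ee [625.03 -47.33  62.03] board [  69.27 -101.58] Fb [np.float64(-0.44), np.float64(0.45), np.float64(-0.53)] w 15.686066765901938
```

Request:
move_arm(deltas=[[255, -0.0006, -0.0006, 0, 0], [255, -0.0012, -0.0012, 0, 0], [255, -0.0012, -0.0012, 0, 0], [255, -0.0012, -0.0012, 0, 0]])

```text
t: 14.95
ee_pos: [625.5, -48.0, 61.9]
orientation: [0.317, -3.124, -0.001]
ft_force: [-5.0, 1.5, 2.3]
width: 15.7
```

```bash
python3 - <<'E'
from h import *
st(2)
E
```

```text
t 15.0 ee [625.55 -48.02  61.91] board [  69.64 -102.37] Fb [np.float64(-4.33), np.float64(2.35), np.float64(2.28)] w 15.334368075123896
```

Request:
move_arm(deltas=[[255, 0.0003, -0.0004, 0, 0], [255, 0.0005, -0.0008, 0, 0], [255, 0.0005, -0.001, 0, 0], [255, 0.0005, -0.001, 0, 0]])

```text
t: 15.33
ee_pos: [625.8, -49.3, 62.0]
orientation: [0.317, -3.125, -0.0]
ft_force: [-4.4, 0.6, 1.9]
width: 15.8
```

```bash
python3 - <<'E'
from h import *
st(2)
E
```

```text
t 15.3833 ee [625.82 -49.26  61.97] board [  69.66 -103.63] Fb [np.float64(-4.37), np.float64(1.71), np.float64(1.61)] w 15.55732764796789
```

Request:
move_arm(deltas=[[255, 0.0003, -0.0004, 0, 0], [255, 0.0003, -0.0008, 0, 0], [255, 0.0003, -0.0008, 0, 0], [255, 0.0003, -0.0008, 0, 0]])

```text
t: 15.72
ee_pos: [625.9, -49.7, 62.0]
orientation: [0.317, -3.125, -0.001]
ft_force: [-3.5, 3.6, 1.1]
width: 15.2
```

```bash
python3 - <<'E'
from h import *
st(2)
save('wrist','w11.png')
E
```

```text
t 15.7667 ee [625.88 -49.72  61.98] board [  69.62 -104.09] Fb [np.float64(-3.12), np.float64(4.77), np.float64(1.41)] w 15.800513999487665
```

View pics/w11.png

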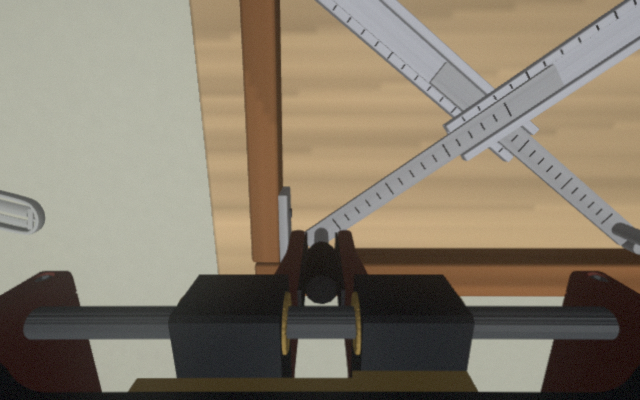

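Request:
move_arm(deltas=[[255, 0, -0.0003, 0, 0], [255, 0, -0.0005, 0, 0], [255, 0, -0.0005, 0, 0], [255, 0, -0.0005, 0, 0]])

```text
t: 16.15
ee_pos: [625.9, -49.8, 62.0]
orientation: [0.317, -3.125, -0.002]
ft_force: [-3.6, 6.3, 1.5]
width: 15.2
```

```bash
python3 - <<'E'
from h import *
st(4)
E
```

```text
t 16.3 ee [625.88 -49.77  61.98] board [  69.62 -104.15] Fb [np.float64(-2.61), np.float64(6.71), np.float64(1.82)] w 15.620206486357496
```

Request:
move_arm(deltas=[[255, 0, -0.0001, 0, 0], [255, 0, -0.0001, 0, 0], [255, 0, -0.0001, 0, 0], [255, 0, -0.0001, 0, 0], [255, 0, -0.0001, 0, 0]])

```text
t: 16.72
ee_pos: [625.8, -49.8, 62.0]
orientation: [0.317, -3.125, -0.002]
ft_force: [-5.2, 7.2, 1.3]
width: 15.2
```

```bash
python3 - <<'E'
from h import *
st(6)
E
```

```text
t 16.9667 ee [625.86 -49.79  61.97] board [  69.59 -104.16] Fb [np.float64(-3.06), np.float64(7.19), np.float64(1.88)] w 15.611554907020912
```

Request:
move_arm(deltas=[[255, 0.0003, 0.0006, 0, 0], [255, 0.0006, 0.0012, 0, 0], [255, 0.0006, 0.0015, 0, 0], [255, 0.0006, 0.0015, 0, 0]])

```text
t: 17.3
ee_pos: [625.8, -49.6, 62.1]
orientation: [-0.317, 3.124, -0.001]
ft_force: [-0.6, 0.7, -1.5]
width: 15.3
```

```bash
python3 - <<'E'
from h import *
st(2)
E
```

```text
t 17.35 ee [625.75 -49.59  62.08] board [  69.53 -103.94] Fb [np.float64(-0.01), np.float64(0.24), np.float64(-1.94)] w 15.141488499247043
```

Request:
move_arm(deltas=[[130, 0, 0, 0, 0], [130, 0, 0, 0, 0], [130, 0, 0, 0, 0], [130, 0, 0, 0, 0], [130, 0, 0, 0, 0]])

```text
t: 17.77
ee_pos: [625.4, -49.4, 62.2]
orientation: [-0.317, 3.125, -0.0]
ft_force: [0.4, -0.4, 0.6]
width: 42.1
```

Request:
move_arm(deltas=[[100, 0, 0, -0.02, 0], [100, 0, 0, -0.05, 0], [100, 0, 0, -0.08, 0], [0, 0, 0.03, -0.1, 0], [0, 0, 0.06, -0.12, 0]])

```text
t: 18.18
ee_pos: [613.7, 8.9, 183.8]
orientation: [-0.312, 3.124, -0.0]
ft_force: [0.6, 0.6, -0.9]
width: 63.7
```

Request:
move_arm(deltas=[[0, 0, 0.02, 0, 0], [0, 0, 0.039, 0, 0], [0, 0, 0.039, 0, 0], [0, 0, 0.039, 0, 0], [0, 0, 0.039, 0, 0]])

```text
t: 18.6
ee_pos: [605.4, 47.2, 182.0]
orientation: [0.318, -3.125, 0.0]
ft_force: [0.3, 0.8, 0.2]
width: 87.3
```

```bash
python3 - <<'E'
from h import *
np.set_printoptions(precision=5,suppress=True)
A=[]
for i in range(3):
    o=get_obs(); print(o['ee_pos'],o['orientation'],o['qvel'][:2])
    A.append(save('wrist',f'w12_{i}.png').astype(float))
m=np.mean(A,0).astype(np.uint8); cv2.imwrite('pics/w12m.png',m)
cv2.imwrite('pics/w12c.png',cv2.resize(m[0:250,120:500],None,fx=2.1,fy=2.3,interpolation=cv2.INTER_CUBIC))
E
```

```text
[605.39631  47.22377 181.99428] [ 0.31755 -3.1255   0.00048] [-0.01452  0.00463]
[605.42086  46.908   181.83697] [ 0.31639 -3.1254   0.00037] [-0.00767  0.00387]
[605.47142  46.72226 181.83135] [ 0.3157  -3.12548  0.00031] [-0.00276  0.00128]
```

View pics/w12c.png

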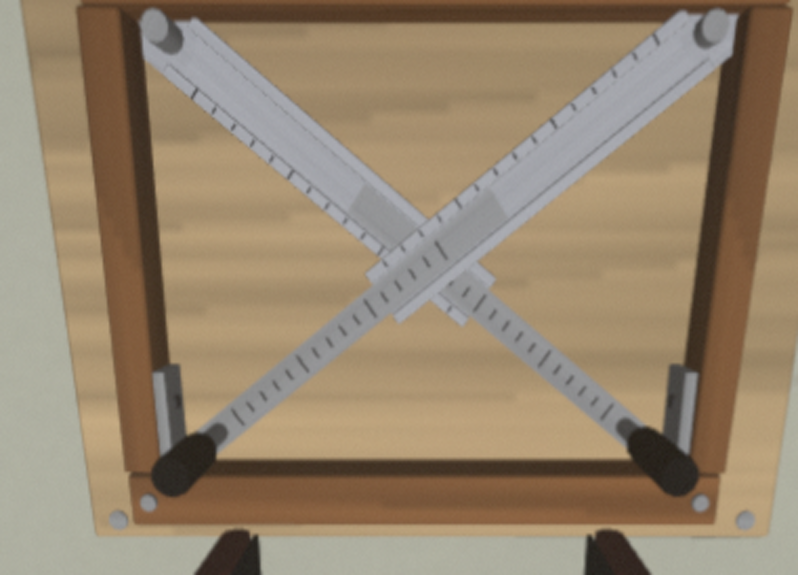

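```bash
python3 - <<'E'
from h import *
im=cv2.imread('pics/w12_2.png')
c=lambda a,f:cv2.resize(a,None,fx=f,fy=f,interpolation=cv2.INTER_NEAREST)
a=c(im[196:240,150:235],4); b=c(im[196:240,415:500],4)
cv2.imwrite('pics/z.png',np.hstack([a,np.zeros((a.shape[0],10,3),np.uint8),b]))
E
```

```text
(no output)
```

View pics/z.png

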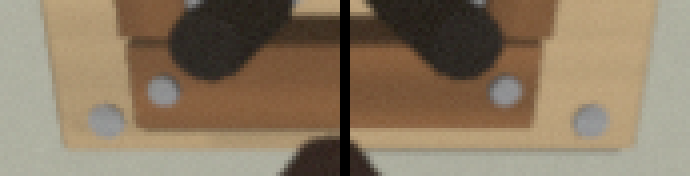

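```bash
cat > meas.py <<'E'
from h import *
def cross(p,xs,lo_in=True):
    """half-level crossing nearest in profile p"""
    a=np.median(p[:4]);b=np.median(p[-4:]);m=(a+b)/2;s=np.sign(b-a);q=s*(p-m)
    k=[i for i in range(len(q)-1) if q[i]<0<=q[i+1]]
    if not k or abs(b-a)<12: return None
    i=k[0]; return xs[0]+i+(-q[i])/(q[i+1]-q[i])
def run(fn,pos,ori,verbose=True):
    im=cv2.imread(fn).astype(float)
    sat=im[:,:,2]-im[:,:,0]
    def edge(r,x0,x1):
        p=sat[r-1:r+2,x0:x1].mean(0); return cross(p,np.arange(x0,x1))
    # predicted board edges
    out={}
    b=run.b
    for sgn,name in ((-1,'R'),(1,'L')):
        pts=[]
        for xb in np.arange(-60,125,4):
            u,v=wproj(b2w([[xb,sgn*180,8]],b),pos,ori)[0]; r=int(round(v))
            if not 3<r<390: continue
            x=edge(r,int(u)-9,int(u)+10)
            if x: pts.append((x,r))
        P=w2b(plane(pts,8,pos,ori),b)
        f=np.polyfit(P[:,0],P[:,1],1); res=P[:,1]-np.polyval(f,P[:,0]); k=abs(res)<1
        f=np.polyfit(P[k,0],P[k,1],1); out['e'+name]=f
        if verbose: print('edge',name,f,len(P),k.sum(),res[k].std(), P[:,0].min(),P[:,0].max())
        pts=[]
        for xb in np.arange(97,109,1.5):
            u,v=wproj(b2w([[xb,sgn*131+run.d,34]],b),pos,ori)[0]; r=int(round(v))
            x=edge(r,int(round(u))-7,int(round(u))+8)
            if x: pts.append((x,r))
        P=w2b(plane(pts,34,pos,ori),b); out['r'+name]=P.mean(0)
        if verbose: print('rail end',name,np.round(P,1).tolist())
    mid=lambda x:(np.polyval(out['eL'],x)+np.polyval(out['eR'],x))/2
    rm=(out['rL']+out['rR'])/2
    print('rail mid',rm,'board mid there',mid(rm[0]),'d=',rm[1]-mid(rm[0]),'widths',np.polyval(out['eL'],0)-np.polyval(out['eR'],0),out['rL'][1]-out['rR'][1])
run.b=B0;run.d=-4
E
cat > m1.py <<'E'
from meas import *
run('pics/w12_2.png',np.array([605.47142,46.72226,181.83135]),np.array([0.3157,-3.12548,0.00031]))
run('pics/w12_1.png',np.array([605.42086,46.908,181.83697]),np.array([0.31639,-3.1254,.00037]))
E
python3 m1.py
```

```text
edge R [  -0.   -179.15] 47 47 0.0483343418303439 -59.771220609554675 124.18346077312245
rail end R [[98.3, -133.8], [100.4, -133.5], [101.5, -133.6], [102.6, -134.0], [104.8, -134.9]]
edge L [ -0.   177.75] 47 47 0.06215262259646696 -60.08998219167155 124.42268365088417
rail end L [[97.4, 132.0], [99.5, 123.2], [101.7, 123.4], [102.8, 123.5]]
rail mid [100.94  -4.22] board mid there -0.8182163302243879 d= -3.398404318958981 widths 356.9060929538796 259.49344217855577
edge R [  -0.   -179.08] 47 47 0.05409490622766739 -59.71115835073309 124.25022174744146
rail end R [[98.3, -133.7], [100.5, -133.4], [101.6, -133.6], [102.6, -133.8], [104.8, -134.1]]
edge L [ -0.   177.77] 47 47 0.05979247960184074 -60.185953813691164 124.32649802938579
rail end L [[97.3, 122.1], [99.5, 123.1], [101.6, 123.4], [102.7, 123.5]]
rail mid [100.92  -5.35] board mid there -0.7874231918794976 d= -4.558972051061026 widths 356.8490788896106 256.76158746684905
```

```bash
cat >> meas.py <<'E'
def screws(fn,pos,ori,d=None,wide=True):
    d=run.d if d is None else d
    im=cv2.imread(fn).astype(float); sat=np.abs(im[:,:,2]-im[:,:,0]); b=run.b
    res={}
    for nm,(x,y,z) in dict(bR=(122,-171,9),bL=(122,170,9),rR=(104,-130+d,35),rL=(104,130+d,35)).items():
        u,v=wproj(b2w([[x,y,z]],b),pos,ori)[0]
        if not (0<v<395 and 0<u<635): continue
        u0,v0=int(u)-9,int(v)-9
        w=sat[v0:v0+19,u0:u0+19]; 
        m=(w<22).astype(np.uint8); n,lab,stt,cen=cv2.connectedComponentsWithStats(m)
        best=[i for i in range(1,n) if 20<stt[i,4]<120 and stt[i,0]>0 and stt[i,1]>0 and stt[i,0]+stt[i,2]<19 and stt[i,1]+stt[i,3]<19]
        if not best: print(nm,'none',stt.tolist()); continue
        i=best[0]; mm=cv2.dilate((lab==i).astype(np.uint8),np.ones((3,3)))
        wt=np.clip(40-w,0,None)*mm; yy,xx=np.mgrid[0:19,0:19]
        c=((wt*xx).sum()/wt.sum()+u0,(wt*yy).sum()/wt.sum()+v0)
        res[nm]=w2b(plane([c],z,pos,ori),b)[0]
    print({k:np.round(v,2).tolist() for k,v in res.items()})
    if len(res)==4: print('screw d=',(res['rR'][1]+res['rL'][1]-res['bR'][1]-res['bL'][1])/2)
E
cat >> m1.py <<'E'
screws('pics/w12_2.png',np.array([605.47142,46.72226,181.83135]),np.array([0.3157,-3.12548,0.00031]))
screws('pics/w12_1.png',np.array([605.42086,46.908,181.83697]),np.array([0.31639,-3.1254,.00037]))
screws('pics/w12_0.png',np.array([605.39631,47.22377,181.99428]),np.array([0.31755,-3.1255,.00048]))
E
python3 m1.py | grep -v edge; python3 -c "
import cv2;im=cv2.imread('pics/w12_2.png').astype(int);print((im[:,:,2]-im[:,:,0])[210:230:2,165:200])"
```

```text
rail end R [[98.3, -133.8], [100.4, -133.5], [101.5, -133.6], [102.6, -134.0], [104.8, -134.9]]
rail end L [[97.4, 132.0], [99.5, 123.2], [101.7, 123.4], [102.8, 123.5]]
rail mid [100.94  -4.22] board mid there -0.8182163302243879 d= -3.398404318958981 widths 356.9060929538796 259.49344217855577
rail end R [[98.3, -133.7], [100.5, -133.4], [101.6, -133.6], [102.6, -133.8], [104.8, -134.1]]
rail end L [[97.3, 122.1], [99.5, 123.1], [101.6, 123.4], [102.7, 123.5]]
rail mid [100.92  -5.35] board mid there -0.7874231918794976 d= -4.558972051061026 widths 356.8490788896106 256.76158746684905
bR none [[1, 0, 18, 15, 194], [0, 0, 19, 19, 113], [10, 3, 9, 8, 54]]
{'bL': [119.1, 164.18], 'rR': [100.22, -137.26], 'rL': [100.45, 127.67]}
bR none [[1, 0, 18, 15, 194], [0, 0, 19, 19, 112], [10, 3, 9, 8, 55]]
{'bL': [119.04, 164.25], 'rR': [100.15, -137.14], 'rL': [100.43, 127.68]}
bR none [[1, 0, 18, 15, 197], [0, 0, 19, 19, 108], [10, 3, 9, 8, 56]]
bL none [[0, 0, 18, 15, 206], [0, 0, 19, 19, 104], [0, 4, 9, 7, 51]]
{'rR': [100.13, -137.09], 'rL': [100.39, 127.65]}
[[61 60 61 58 60 60 58 61 63 6
[... 370 characters left out ...]
  8
   1  0  0  2 10 37 58 65 63 59 55]
 [58 57 59 55 60 58 58 59 59 57 60 59 59 59 58 58 58 56 59 68 70 52  8  1
   0 -1 -2 -2  0  5 46 64 67 68 68]
 [58 57 57 56 58 59 58 58 59 59 59 58 59 58 59 58 58 58 60 68 70 64 28  6
   0  0 -1 -3  0 22 59 70 70 72 69]
 [57 57 59 56 58 59 58 59 46 31 22 17 22 33 54 58 59 59 60 69 73 70 68 57
  42 34 33 38 53 65 70 72 71 71 71]
 [52 59 56 56 58 57 54 26  5 -2  0 -1  0  1  5 30 54 58 56 63 70 70 69 67
  68 69 68 69 69 69 70 68 67 69 70]
 [49 58 58 58 56 57 51 11  1  0 -1 -1  1 -3 -2  4 39 53 55 59 64 66 65 64
  66 67 67 66 68 67 65 66 67 67 68]
 [47 59 59 58 56 57 53 44 18  3 -2  1 -3 -2  1 18 48 58 56 58 58 52 52 51
  51 50 52 50 53 50 49 51 54 53 51]]
```

```bash
python3 - <<'E'
s=open('meas.py').read()
s=s.replace("bR=(122,-171,9),bL=(122,170,9),rR=(104,-130+d,35),rL=(104,130+d,35)","bR=(119,-165.8,9),bL=(119,164.2,9),rR=(100.3,-133.2+d,35),rL=(100.3,131.8+d,35)")
s=s.replace("x=edge(r,int(round(u))-7,int(round(u))+8)","x=edge(r,int(round(u))-6,int(round(u))+7,im[:,:,1])")
s=s.replace("def edge(r,x0,x1):\n        p=sat[","def edge(r,x0,x1,ch=None):\n        p=(sat if ch is None else ch)[")
s=s.replace("np.arange(97,109,1.5)","np.arange(92,110,1.5)").replace("sgn*131+run.d","sgn*138-.8+run.d").replace("out['r'+name]=P.mean(0)","out['r'+name]=np.median(P,axis=0)")
open('meas.py','w').write(s)
E
python3 m1.py | grep -v edge
```

```text
rail end R [[91.9, -146.1], [94.0, -145.9], [95.1, -146.0], [96.1, -146.1], [98.3, -146.8], [103.7, -146.6], [105.8, -146.2], [106.9, -146.0], [108.0, -145.9]]
rail end L [[92.1, 136.2], [93.2, 136.2], [95.3, 136.3], [96.3, 136.4], [98.5, 137.1], [102.8, 137.2], [103.9, 137.0], [106.0, 136.5], [107.1, 136.4], [108.2, 136.2]]
rail mid [99.45 -4.87] board mid there -0.8164796324828103 d= -4.052069218459678 widths 356.9060929538796 282.5296795868727
rail end R [[91.9, -146.0], [93.0, -146.0], [95.1, -145.9], [96.2, -146.0], [98.3, -146.6], [103.7, -146.4], [105.9, -146.1], [107.0, -146.0], [108.1, -146.0]]
rail end L [[92.0, 136.3], [93.1, 136.3], [95.2, 136.3], [96.3, 136.4], [98.4, 136.8], [102.7, 137.2], [103.8, 137.1], [106.0, 136.5], [107.0, 136.4], [108.1, 136.4]]
rail mid [99.44 -4.82] board mid there -0.7854993743501808 d= -4.0328054431791855 widths 356.8490788896106 282.42210707570786
{'bR': [118.86, -165.87], 'bL': [119.1, 164.18], 'rR': [100.22, -137.26], 'rL': [100.45, 127.67]}
screw d= -3.954997936238499
{'bR': [118.8, -165.78], 'bL': [119.04, 164.25], 'rR': [100.15, -137.14], 'rL': [100.43, 127.68]}
screw d= -3.9702031498086825
{'bR': [118.84, -165.82], 'bL': [119.07, 164.18], 'rR': [100.13, -137.09], 'rL': [100.39, 127.65]}
screw d= -3.905978600730478
```

```bash
python3 - <<'E'
from h import *
np.set_printoptions(precision=4,suppress=True)
print(to([586.3,145.6,120],.203))
E
```

```text
[array([-0.0011,  0.1008,  0.0618]), np.float64(-0.0019241670611740425)]
```

Request:
move_arm(deltas=[[0, -0.001, 0.025, 0.012, 0], [0, -0.001, 0.05, 0.025, 0], [0, -0.001, 0.075, 0.037, 0], [0, -0.001, 0.1, 0.05, 0], [0, -0.001, 0.101, 0.062, 0]])

```text
t: 19.17
ee_pos: [585.4, 149.2, 119.2]
orientation: [0.319, -3.125, -0.001]
ft_force: [0.1, -0.8, 0.8]
width: 87.7
```

Request:
move_arm(deltas=[[0, 0, 0, 0, 0], [0, 0, 0, 0, 0]])

```text
t: 19.33
ee_pos: [585.8, 145.8, 119.3]
orientation: [0.317, -3.124, 0.001]
ft_force: [0.5, 0.2, 0.1]
width: 87.7
```

```bash
python3 - <<'E'
from h import *
np.set_printoptions(precision=4,suppress=True)
print(get_obs()['ee_pos'],to([586.3,145.6,62.5],.203))
save('wrist','w13.png')
E
```

```text
[585.794  145.8463 119.3465] [array([-0.0005, -0.0003,  0.0568]), np.float64(-0.0009847856240150499)]
```

View pics/w13.png

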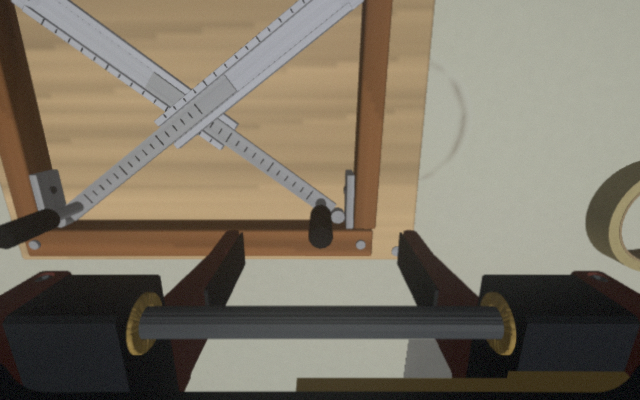

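Request:
move_arm(deltas=[[0, -0.0005, 0, 0.02, 0], [0, -0.0005, 0, 0.04, 0], [100, -0.0005, 0, 0.0565, 0], [200, -0.0005, 0, 0.0565, 0], [255, -0.0005, 0, 0.0565, 0]])

```text
t: 19.8
ee_pos: [586.8, 145.8, 63.8]
orientation: [0.315, -3.125, 0.0]
ft_force: [0.5, -0.2, -0.4]
width: 71.5
```

Request:
move_arm(deltas=[[255, 0, 0, 0, 0], [255, 0, 0, 0, 0], [255, 0, 0, 0, 0], [255, 0, 0, 0, 0], [255, 0, 0, 0, 0]])

```text
t: 20.22
ee_pos: [586.8, 147.0, 64.2]
orientation: [-0.317, 3.125, 0.0]
ft_force: [-0.3, -0.6, 0.0]
width: 38.0
```

Request:
move_arm(deltas=[[255, 0, 0, 0, 0], [255, 0, 0, 0, 0], [255, 0, 0, 0, 0], [255, 0, 0, 0, 0]])

```text
t: 20.55
ee_pos: [586.6, 146.1, 63.6]
orientation: [-0.318, 3.125, -0.002]
ft_force: [0.1, -5.1, 1.4]
width: 15.5
```

```bash
python3 - <<'E'
from h import *
st(2)
E
```

```text
t 20.6 ee [586.66 146.15  63.6 ] board [70.69 95.66] Fb [np.float64(-0.02), np.float64(-4.92), np.float64(0.87)] w 15.444000037989042
```

Request:
move_arm(deltas=[[255, -0.0003, 0.0003, 0, 0], [255, -0.0006, 0.0006, 0, 0], [255, -0.0006, 0.001, 0, 0], [255, -0.0006, 0.0013, 0, 0], [255, -0.0006, 0.0013, 0, 0]])

```text
t: 21.02
ee_pos: [586.7, 146.4, 63.6]
orientation: [0.318, -3.124, 0.004]
ft_force: [-0.3, -10.6, 3.5]
width: 15.8
```

```bash
python3 - <<'E'
from h import *
st(2)
E
```

```text
t 21.0667 ee [586.66 146.35  63.59] board [70.74 95.86] Fb [np.float64(-1.84), np.float64(-10.99), np.float64(3.21)] w 15.564059136813862
```

Request:
move_arm(deltas=[[255, 0, 0.0004, 0, 0], [255, 0, 0.0008, 0, 0], [255, 0, 0.0012, 0, 0], [255, 0, 0.0016, 0, 0], [255, 0, 0.0016, 0, 0]])

```text
t: 21.48
ee_pos: [586.5, 147.4, 63.6]
orientation: [0.318, -3.125, 0.005]
ft_force: [0.7, -14.6, 3.0]
width: 15.6
```

```bash
python3 - <<'E'
from h import *
st(2)
E
```

```text
t 21.5333 ee [586.5  147.38  63.6 ] board [70.79 96.9 ] Fb [np.float64(-2.44), np.float64(-13.66), np.float64(2.77)] w 15.404113102775467
```

Request:
move_arm(deltas=[[255, 0, 0.0004, 0, 0], [255, 0, 0.0009, 0, 0], [255, 0, 0.0014, 0, 0], [255, 0, 0.0019, 0, 0], [255, 0, 0.0022, 0, 0]])

```text
t: 21.95
ee_pos: [586.1, 149.4, 63.6]
orientation: [0.318, -3.125, 0.005]
ft_force: [0.5, -14.0, 3.2]
width: 15.6
```

```bash
python3 - <<'E'
from h import *
st(2)
E
```

```text
t 22.0 ee [586.12 149.47  63.58] board [70.84 99.03] Fb [np.float64(-1.87), np.float64(-13.95), np.float64(2.76)] w 15.374433402507728
```

Request:
move_arm(deltas=[[255, 0, 0.0003, 0, 0], [255, 0, 0.0006, 0, 0], [255, 0, 0.0006, 0, 0], [255, 0, 0.0006, 0, 0]])

```text
t: 22.33
ee_pos: [586.0, 150.1, 63.6]
orientation: [0.318, -3.125, 0.005]
ft_force: [1.3, -13.5, 2.9]
width: 15.2
```

```bash
python3 - <<'E'
from h import *
st(2)
E
```

```text
t 22.3833 ee [586.   150.08  63.56] board [70.85 99.64] Fb [np.float64(-1.52), np.float64(-13.32), np.float64(2.91)] w 15.767702105285778
```

Request:
move_arm(deltas=[[255, 0, -0.0006, 0, 0], [255, 0.0002, -0.0012, 0, 0], [255, 0.0004, -0.0018, 0, 0], [255, 0.0004, -0.0023, 0, 0], [255, 0.0004, -0.0023, 0, 0]])

```text
t: 22.8
ee_pos: [586.0, 149.8, 63.6]
orientation: [0.317, -3.125, 0.001]
ft_force: [0.6, -5.4, 0.4]
width: 15.3
```

```bash
python3 - <<'E'
from h import *
st(2)
E
```

```text
t 22.85 ee [586.03 149.77  63.56] board [70.81 99.33] Fb [np.float64(-0.89), np.float64(-5.44), np.float64(0.9)] w 15.240517875252388
```

Request:
move_arm(deltas=[[255, 0, -0.0006, 0, 0], [255, 0, -0.001, 0, 0], [255, 0, -0.001, 0, 0]])

```text
t: 23.1
ee_pos: [586.1, 149.6, 63.5]
orientation: [0.317, -3.125, -0.001]
ft_force: [-0.5, -0.5, 1.2]
width: 15.3
```

```bash
python3 - <<'E'
from h import *
st(2)
E
```

```text
t 23.15 ee [586.09 149.58  63.55] board [70.83 99.13] Fb [np.float64(-0.63), np.float64(-0.81), np.float64(1.44)] w 15.696015910211052
```

Request:
move_arm(deltas=[[130, 0, 0, 0, 0], [130, 0, 0, 0, 0], [130, 0, 0, 0, 0], [130, 0, 0, 0, 0], [130, 0, 0, 0, 0]])

```text
t: 23.57
ee_pos: [586.2, 149.4, 63.5]
orientation: [0.317, -3.125, -0.0]
ft_force: [-0.7, 0.9, 0.4]
width: 42.1
```

Request:
move_arm(deltas=[[100, 0, 0, -0.02, 0], [100, 0, 0, -0.05, 0], [100, 0, 0, -0.08, 0], [0, -0.005, -0.03, -0.1, 0], [0, -0.01, -0.06, -0.12, 0]])

```text
t: 23.98
ee_pos: [608.2, 93.1, 185.3]
orientation: [-0.322, 3.124, 0.0]
ft_force: [0.8, -0.3, -0.9]
width: 63.2
```

Request:
move_arm(deltas=[[0, 0, -0.02, 0, 0], [0, 0, -0.039, 0, 0], [0, 0, -0.039, 0, 0], [0, 0, -0.039, 0, 0], [0, 0, -0.039, 0, 0]])

```text
t: 24.4
ee_pos: [615.5, 54.7, 183.3]
orientation: [0.316, -3.125, -0.001]
ft_force: [-0.3, -0.9, -0.0]
width: 87.3
```

```bash
cat > m2.py <<'E'
from meas import *
import sys
tag=sys.argv[1]; run.d=float(sys.argv[2])
S=[]
for i in range(3):
    o=get_obs(); save('wrist',f'{tag}_{i}.png'); S.append((f'pics/{tag}_{i}.png',o['ee_pos'].copy(),o['orientation'].copy()))
print(S[-1][1:],o['t'])
import pickle; pickle.dump(S,open(tag+'.pkl','wb'))
for s in S: run(*s,verbose=False); screws(*s)
m=cv2.imread(S[-1][0]); cv2.imwrite(f'pics/{tag}c.png',cv2.resize(m[0:250,120:500],None,fx=2.1,fy=2.3,interpolation=cv2.INTER_CUBIC))
E
python3 m2.py w14 -0.5
```

```text
(array([615.5 ,  55.22, 183.23]), array([ 0.32, -3.12, -0.  ])) 24.5
rail mid [97.54 -0.99] board mid there -0.8142417337526808 d= -0.171022965555224 widths 356.9032061103968 282.40238096355665
{'bR': [118.88, -165.8], 'bL': [119.05, 164.21], 'rR': [100.09, -133.26], 'rL': [100.39, 131.58]}
screw d= -0.04440873729340922
rail mid [98.3  -0.99] board mid there -0.8174548743810703 d= -0.16965829051328285 widths 356.8586309762679 282.46289069871625
{'bR': [118.83, -165.85], 'bL': [119.08, 164.17], 'rR': [100.06, -133.24], 'rL': [100.41, 131.54]}
screw d= -0.010590124326128603
rail mid [98.9  -0.99] board mid there -0.7947605854240862 d= -0.19231525644538294 widths 356.8847920164175 282.368978115858
{'bR': [118.86, -165.84], 'bL': [119.1, 164.25], 'rR': [100.09, -133.19], 'rL': [100.37, 131.57]}
screw d= -0.008410105339294205
```

View pics/w14c.png

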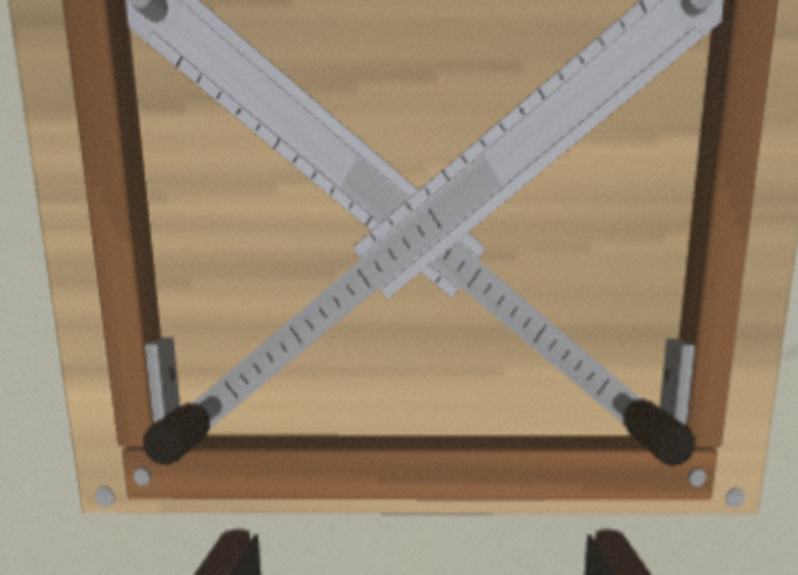

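Request:
move_arm(deltas=[[0, 0.015, -0.003, -0.01, 0], [0, 0.03, -0.006, -0.02, 0], [0, 0.03, -0.006, -0.02, 0], [0, 0.03, -0.006, -0.02, 0], [0, 0.03, -0.006, -0.02, 0]])

```text
t: 24.97
ee_pos: [588.2, 43.0, 203.4]
orientation: [-0.318, 3.125, 0.0]
ft_force: [-0.7, -0.2, 0.5]
width: 87.5
```

```bash
python3 - <<'E'
s=open('meas.py').read()
s=s.replace("rL=(100.3,131.8+d,35))","rL=(100.3,131.8+d,35),nR=(-103.5,-133.4,35),nL=(-103.5,132,35))")
s=s.replace("if len(res)==4:","if 'nL' in res and 'nR' in res: print('near/far screw d=',(res['rR'][1]+res['rL'][1]-res['nR'][1]-res['nL'][1])/2)\n    if 1:")
open('meas.py','w').write(s)
E
python3 m2.py w15 -0.1
```

```text
(array([588.1 ,  42.86, 203.06]), array([ 0.32, -3.13, -0.  ])) 25.0667
rail mid [98.21 -0.99] board mid there -0.8122643374546925 d= -0.17658879522538484 widths 356.90861101032385 282.6015762996988
{'bR': [118.81, -165.8], 'bL': [119.04, 164.2], 'rR': [100.1, -133.22], 'rL': [100.48, 131.55], 'nR': [-104.47, -132.84], 'nL': [-104.02, 131.87]}
near/far screw d= -0.35135657638066675
screw d= -0.03289805722315009
rail mid [99.21 -0.97] board mid there -0.8209756285457956 d= -0.15294847079734097 widths 356.91096025552906 282.6249812199476
{'bR': [118.91, -165.76], 'bL': [119.04, 164.23], 'rR': [100.14, -133.24], 'rL': [100.48, 131.55], 'nR': [-104.48, -132.84], 'nL': [-104.03, 131.91]}
near/far screw d= -0.37707077215510765
screw d= -0.08115531697438882
rail mid [98.98 -0.91] board mid there -0.8169542769478824 d= -0.09781972823201102 widths 356.8731405732153 282.6235503049761
{'bR': [118.77, -165.75], 'bL': [119.0, 164.19], 'rR': [100.08, -133.21], 'rL': [100.4, 131.58], 'nR': [-104.47, -132.84], 'nL': [-104.01, 131.87]}
near/far screw d= -0.33125520681234377
screw d= -0.03787289580286313
```

View pics/w15_2.png

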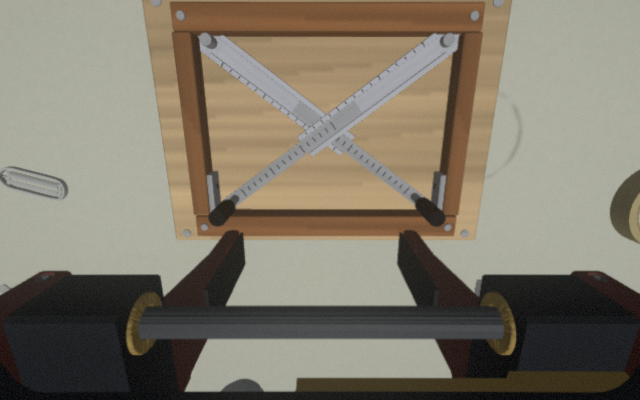

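```bash
python3 - <<'E'
from meas import *
import pickle
np.set_printoptions(precision=5,suppress=True); run.d=-.1
for s in pickle.load(open('w15.pkl','rb')): run(*s,verbose=True)
E
```

```text
edge R [  -0.00163 -179.16069] 47 47 0.08062418936364028 -59.92073014171257 123.53512652288565
rail end R [[92.2, -142.1], [93.3, -142.1], [94.5, -142.1], [96.8, -142.4], [98.0, -142.9], [103.9, -142.8], [105.0, -142.6], [107.4, -142.3], [108.6, -142.2]]
edge L [ -0.00053 177.74827] 47 47 0.11279659175054974 -59.89307502917495 124.61787165921947
rail end L [[92.0, 140.2], [93.2, 140.2], [95.5, 140.2], [96.7, 140.3], [97.8, 140.7], [99.0, 141.1], [103.7, 141.0], [106.1, 140.3], [107.3, 140.3], [108.4, 140.3]]
rail mid [98.20865 -0.9891 ] board mid there -0.8125226659274887 d= -0.17657508259564736 widths 356.9089588913308 282.60188350488494
edge R [  -0.00167 -179.15373] 47 47 0.06252193733611416 -59.97924079420925 123.35615704788557
rail end R [[92.0, -142.1], [93.2, -142.1], [95.5, -142.2], [96.7, -142.4], [97.8, -142.8], [99.0, -143.2], [103.7, -142.7], [106.1, -142.4], [107.3, -142.2], [108.4, -142.2]]
edge L [ -0.00081 177.75757] 47 47 0.0630544126387276 -59.977002758486755 124.41962040669023
rail end L [[91.9, 140.4], [93.0, 140.2], [95.3, 140.1], [96.5, 140.3], [97.7, 140.6], [1
[... 203 characters left out ...]
481 282.6252867031443
edge R [  -0.00167 -179.14131] 47 47 0.06797520052157768 -60.14439609251926 124.38831579880785
rail end R [[91.8, -142.0], [92.9, -142.0], [95.3, -142.2], [96.4, -142.3], [97.6, -142.7], [103.5, -142.7], [105.8, -142.4], [107.0, -142.2], [108.2, -142.2]]
edge L [ -0.00061 177.73218] 47 47 0.05827860489456679 -60.133431631405266 124.16932269155564
rail end L [[91.6, 140.3], [94.0, 140.3], [95.1, 140.1], [96.3, 140.2], [97.4, 140.5], [99.8, 141.2], [100.9, 141.4], [102.1, 141.4], [104.5, 140.7], [105.7, 140.4], [106.8, 140.2], [108.0, 140.2]]
rail mid [98.98191 -0.91501] board mid there -0.8172135518432384 d= -0.09780093938414325 widths 356.8734887476159 282.6238650471056
```

Request:
move_arm(deltas=[[0, -0.028, 0.028, 0.01, 0], [0, -0.056, 0.056, 0.025, 0], [0, -0.084, 0.084, 0.04, 0], [0, -0.112, 0.112, 0.06, 0], [0, -0.14, 0.14, 0.08, 0]])

```text
t: 25.53
ee_pos: [694.6, 204.5, 125.4]
orientation: [-0.317, 3.125, 0.0]
ft_force: [0.4, -0.7, -0.4]
width: 88.1
```

Request:
move_arm(deltas=[[0, -0.01, 0.01, 0, 0], [0, -0.01, 0.01, 0, 0], [0, -0.01, 0.01, 0, 0], [0, -0.01, 0.01, 0, 0]])

```text
t: 25.87
ee_pos: [700.8, 213.7, 126.5]
orientation: [0.317, -3.125, 0.001]
ft_force: [0.2, -0.3, -0.1]
width: 87.6
```

```bash
python3 - <<'E'
from h import *
o=get_obs(); print(o['ee_pos'],o['orientation'],w2b(o['ee_pos'],B0))
m=save('wrist','w16.png'); cv2.imwrite('pics/w16c.png',cv2.resize(m[0:240,120:420],None,fx=2.6,fy=2.5,interpolation=cv2.INTER_CUBIC))
E
```

```text
[700.77 213.72 126.47] [ 0.32 -3.12  0.  ] [[196.09 138.84]]
```

View pics/w16c.png

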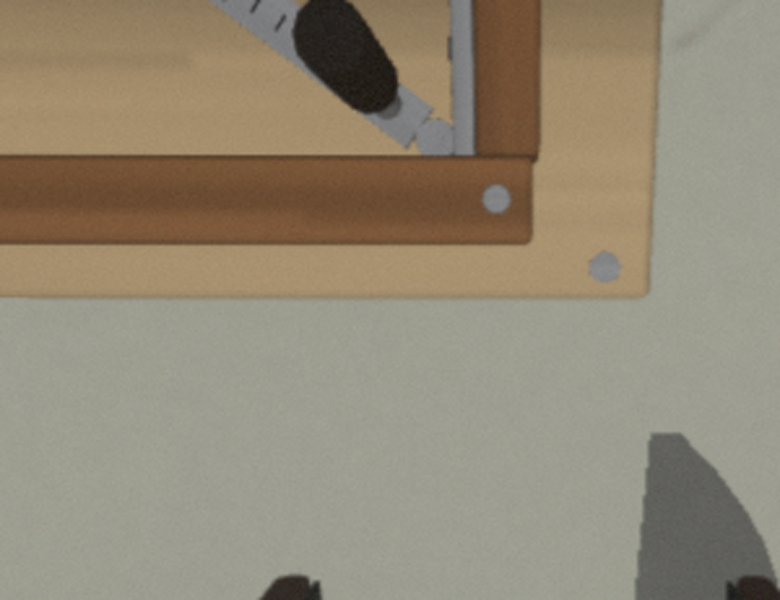

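Request:
move_arm(deltas=[[0, 0, -0.038, 0, 0], [0, 0, -0.076, 0, 0], [0, 0, -0.114, 0, 0], [0, 0, -0.152, 0, 0], [0, 0, -0.19, 0, 0]])

```text
t: 26.33
ee_pos: [739.1, 25.3, 127.9]
orientation: [-0.315, 3.125, -0.0]
ft_force: [-0.2, 0.2, 0.4]
width: 87.6
```

Request:
move_arm(deltas=[[0, 0, -0.038, 0, 0], [0, 0, -0.076, 0, 0], [0, 0, -0.088, 0, 0], [0, 0, -0.088, 0, 0], [0, 0, -0.088, 0, 0]])

```text
t: 26.75
ee_pos: [756.5, -58.9, 127.2]
orientation: [-0.313, 3.126, 0.001]
ft_force: [0.0, -0.3, -1.2]
width: 87.9
```

```bash
python3 - <<'E'
from h import *
o=get_obs(); print(o['ee_pos'],o['orientation'],w2b(o['ee_pos'],B0))
m=save('wrist','w17.png'); cv2.imwrite('pics/w17c.png',cv2.resize(m[0:240,220:520],None,fx=2.6,fy=2.5,interpolation=cv2.INTER_CUBIC))
E
```

```text
[756.48 -58.87 127.17] [-0.31  3.13  0.  ] [[ 195.7  -139.38]]
```

View pics/w17c.png

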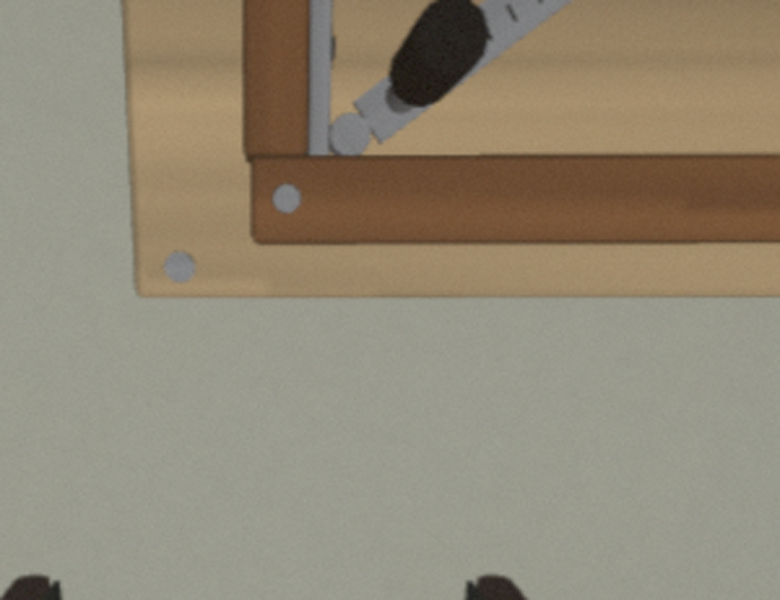

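```bash
python3 - <<'E'
from h import *
a=cv2.imread('pics/w16.png')[35:75,265:315]; b=cv2.imread('pics/w17.png')[35:75,335:385]
f=lambda x:cv2.resize(x,None,fx=7.5,fy=7.5,interpolation=cv2.INTER_CUBIC)
cv2.imwrite('pics/z2.png',np.hstack([f(a),f(b)]))
E
```

```text
(no output)
```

View pics/z2.png

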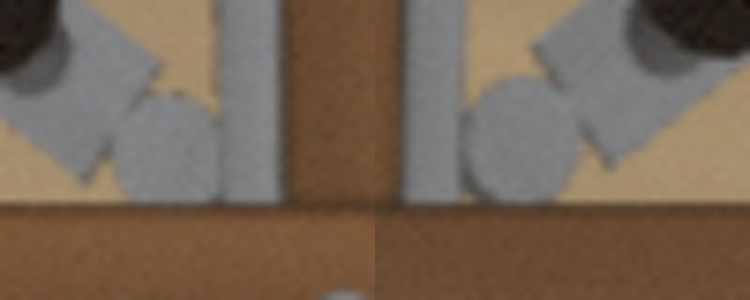

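```bash
python3 - <<'E'
from h import *
np.set_printoptions(precision=1,suppress=True)
th=np.linspace(0,2*np.pi,200)
# camera-frame board offset (bias) est: y mid -0.8, x ?
for nm,pos,ori,sg,c0 in (('L',np.array([700.77,213.72,126.47]),[.317,-3.125,0.001],1,(265,35)),('R',np.array([756.48,-58.87,127.17]),[-.313,3.126,.001],-1,(335,35))):
    ori=np.array(ori)
    b=(B0[0],B0[1]-0.8,B0[2]-.0012)
    def pr(P): return (wproj(b2w(P,b),pos,ori)-c0)*7.5+(0 if sg>0 else np.array([375,0]))
    print(nm,'rail edge',pr([[90,sg*105,34]]),'plate edge z34',pr([[80,sg*120,34]]),'plate z26',pr([[80,sg*120,26]]))
    for z in (16,20,24,28,32,36):
        q=pr(np.c_[84+6*np.cos(th),sg*114+6*np.sin(th),np.full(200,z)]); print(z,'x',q[:,0].min(),q[:,0].max(),'y',q[:,1].min(),q[:,1].max())
E
```

```text
L rail edge [[ 56.6 218.4]] plate edge z34 [[211.2 103.6]] plate z26 [[218.3 118. ]]
16 x 109.90672043654243 227.49308042209762 y 113.05640120013052 240.96857955090812
20 x 104.78657090387514 224.30047805693803 y 106.17230151707382 236.26639432715962
24 x 99.49586783221818 221.00159478106605 y 99.05710589493282 231.40876078694936
28 x 94.0259427872816 217.59103262412722 y 91.69897564603872 226.38783961282024
32 x 88.3675296117822 214.06302169840558 y 84.08524915715653 221.19525525850435
36 x 82.51071198762929 210.41138759959082 y 76.20236909953988 215.82204929333818
R rail edge [[616.6 218.8]] plate edge z34 [[462.1 104.5]] plate z26 [[455.6 118.8]]
16 x 447.2688959109321 564.6069355414099 y 113.63655451363286 241.26404497434677
20 x 450.17018380520244 569.4271586190551 y 106.806268298347 236.60501270087275
24 x 453.16780254262994 574.4075423673108 y 99.74728459016987 231.79235644532525
28 x 456.2666316905854 579.5562061445667 y 92.44791847810426 226.81834932225541
32 x 459.47188610116683 584.8818277038667 y 84.89567500517026 221.67473733173745
36 x 462.78914521784384 590.3936920490787 y 77.07717771525914 216.3526936230268
```

```bash
python3 - <<'E'
from h import *
print(get_obs()['t'],get_obs()['ft_force']); print(close_job())
E
```

```text
26.8 [ 0.1   0.1  -0.59]
the job is handed in; nothing more can be done
None
```

I checked both diagonals, found the left one shorter, and pushed its rule outward until they matched; the job was handed in at 26.8 s of the 69 s allowed.

- **Measuring:** I slid out the left-reaching rule first and pressed its nose into the corner at about 7.2 N sideways. I then did the same with the right-reaching rule, also at about 7.2 N. Forces stayed under the roughly 12 N that shifts the rail. I took no separate rail reading before the presses.
- **Comparing:** The far rail stood about 4.0 mm right of square. That is my camera estimate from the screws and rail ends; I did not read the rule scales. The left diagonal was therefore about 6.5 mm shorter.
- **Correcting:** I pushed the left rule outward by its knob at about 13–14 N until its knob had moved about 4 mm, then eased off and let go.

**Last checks:**
- **Offset from square:** The rail ends gave 0.10–0.18 mm right, the far-edge screws 0.01–0.08 mm, and the near and far screws 0.33–0.38 mm. Corrected for the measured tilt of the board, the last drops to about 0.1 mm. The diagonals should then agree to about 0.2 mm.
- **Noses:** Close pictures of both corners agree with each nose touching both the far rail and the corner plate, to about 0.3 mm. The contact line itself is partly hidden by the rail.
- **Surroundings:** I knowingly touched nothing else. I took no final picture of the bystanders.

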